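# Strip the printing nest and put the blocks away

### The arm

A 7-joint arm with a two-finger parallel gripper is mounted at the origin on the work surface. World frame = base frame: x ahead of the robot, y to its left, z up, the work surface at z = 0. Lengths are in mm, angles in rad, forces in N, time in s.
With the tool pointing down it reaches from about 350 to 900 mm from the base axis. Payload 19.9 kg.
Tool frame: the origin (TCP) lies midway between the tips of the shut fingers; the grasp point (between the pads) lies 19 mm behind it (ctrl.grasp_offset is the z of the grasp point in the tool frame, in mm); z points along the fingers, y is the line along which they close (so a half turn about z gives the same grasp; the last joint's range is limited). The gripper opens to 85 mm and grips with 20 to 120 N. Pads are 22 mm wide; open, the fingers measure 114 mm over their backs; the gripper's body (76 mm by 85 mm) begins 54 mm behind the grasp point. The pads swing forward as they close: fully open they stand 13 mm farther back than shut.
Start: joints at [1.204, 0.417, -0.01, 1.614, 0.005, 1.111, -0.053], TCP at [199.444, -592.303, 231.26] pointing down, gripper open.
Joint ranges: [-2.81, 2.81], [-0.39, 2.02], [-1.27, 1.25], [0.06, 2.57], [-1.19, 4.33], [0.19, 2], [-2.82, 2.82]. Speed limits (rad/s): [1.89, 1.89, 2.39, 2.39, 3.01, 3.01, 3.01].

### API

Orientations are given as a rotation vector (axis times angle).
In Python, from cell import ctrl gives the robot as it stands.
- The arm moves only by the shell command python3 jog.py 'ROWS' [FORCE]. ROWS is a JSON list of rows, 1 to 8 of them, each of 7 numbers: the opening from 0.0 (shut) to 1.0 (fully open), then dx, dy, dz in units of 100 mm, then a rotation vector rx, ry, rz in units of 0.2 rad; each row is the pose to reach, as a shift and turn from the pose commanded when the command began, along the tool's axes at that moment; what a row does not reach only later rows make up. A row lasts 1/10 s, in which the tool goes at most 50 mm and 0.15 rad, less where a joint would pass 70% of its speed; a pose out of reach is approached as far as the arm can. The fingers move at their own pace and stop on an object; FORCE is the grip in N (left out, the last holds). Time passes only in rows, so rows that do not move let the fingers close. It prints the time, the measured TCP pose, the force, the opening and the grip force at its end. Input that does not fit is refused with a message, and nothing moves.
- ctrl.observe(): the state, without advancing time (a new reading comes with each control period).
- ctrl.read_camera(name): name is "scene" or "top" or "wrist"; returns (picture, depth): 400x640x3 uint8, red, green, blue; 400x640 float32, mm along the optical axis (not along the pixel's ray), 0 where there is no reading.
- ctrl.camera_info(name): a dict with "mtx" (3x3 intrinsics, pixels), "D" ([k1, k2, p1, p2, k3] as OpenCV has them; the pictures are not rectified), "R" (3x3) and "t" (3): a world point X has camera coordinates R X + t. Camera axes: x right, y down, z forward; pixel columns grow to the right and rows downward; lengths in mm; the calibration is good to about 2 mm. A picture is of the moment at which its call begins: read the wrist's pose just before it. camera_info takes no time and is no camera call; for the wrist camera it gives the pose at the moment of the call.
- ctrl.hand_in(): hands the job in; it is judged then, once.
The state is a dict: "time": time; "qpos": joint angles; "qd": joint speeds; "effort": joint torques, N m; "ee_pos": TCP position; "tcp_rot": TCP orientation; "wrist_force": force on the tool from outside, world axes, zero at the start; "ft_torque": the same for the moment, N m; "grip_width": opening from 0.0 (shut) to 1.0 (fully open); "grasp_force": force on a finger pad.
Only numpy, scipy, OpenCV 4.12 (cv2) and the standard library are available. Lean on these libraries where they do the work, as an engineer would, in place of code of your own. Each camera call takes 0.05 s, during which the arm holds its last target. There are 200 camera calls.

### The job

Printing is over. First lift the blue nest plate straight up off its two pins by the handle, keeping it level until it is clear so that it does not jam, and lay it handle up on the sloped drying rest, flat on both rails with its long edge down against the lip. Put all the printing blocks left on the board flat and face up into the compartments of the case, then slide the red lid fully shut until its tab clicks over the end of the case; leave the tape, the pot of pencils and the ink roller where they are.

Things in the scene. Friction and masses are not known exactly. Their poses are not given: they have to be found in the camera images.
- board: Registration board, dark wood, 190 x 230 x 10 mm (x, y, z), fixed to the table. Origin at the centre of its underside, z up. Two upright steel locating pins, 10 mm thick, at x = 0, y = -72 and +72 mm; they rise 36 mm above the board's face (the last 6 mm a cone), so their tips are 46 mm above the table.
- plate: Nest plate: loose blue plastic plate 126 x 170 x 16 mm (x, y, z), about 0.3 kg, flat on the board, its two 11.5 mm holes (x = 0, y = +-72 mm) over the pins. Origin at the centre of its underside, z up. Four square through windows of 30 mm at x = +-32, y = +-32 mm surround the blocks. Half a turn about z looks the same.
- plate_handle (a point): Middle of the plate's wooden handle bar, 44 mm above the plate's underside. The bar runs along the plate's x: 72 mm long, 12 mm wide (y), from 38 to 50 mm above the underside, on two 12 x 12 mm posts at x = +-30 mm; grip it across its width (fingers closing along y).
- case: Wooden block case fixed to the table: x = -52 to +52 mm, y = -179 to +173 mm, 48 mm high. Origin on its underside, z up. From y = -179 to +10 mm it is closed by a fixed panel; from +10 to +159 mm lies the open well. The lid runs along y on the side walls (36 mm high) under rail lips, with about 1.5 mm play; between the lips the opening is 84 mm wide.
- well (a point): Centre of the well's floor in the case: at x = 0, y = 84.5, z = 6 mm in the case's frame. The well is 80 mm wide (x) and 149 mm long (y). Three low dividers across it (3 mm thick, 12 mm high, rounded tops) make four compartments, 80 mm (x) by 35 mm (y), centred at y = 27.5, 65.5, 103.5 and 141.5 mm in the case's frame, x = 0.
- ledge (a point): Top of the rounded end wall of the well, 34.5 mm above the table, at y = 165 mm in the case's frame (wall from 159 to 171 mm): the ledge over which the lid's tab snaps.
- lid: Red plastic slide lid, 92.5 x 161 x 6 mm (x, y, z), about 0.16 kg, captive in the rails. Origin at the centre of its underside. In the case's frame its y is +86.5 mm fully shut against the end stops (it shuts towards +y) and -92.5 mm fully open against the rear stops, the whole well free. Starts partly open. Sliding takes 1 to 2 N; snapping shut about 4 to 10 N over the last 16 mm.
- lid_grip (a point): A point in the middle of the wooden grip rib on the middle of the lid, 20 mm above the lid's underside. The rib is 44 mm along x, 14 mm along y and stands 24 mm high on the lid's top (its top is 30 mm above the lid's underside, 66 mm above the table).
- lid_tab (a joint): Bending of the springy orange snap tab at the lid's front (+y) edge, rad: 0 relaxed; it rises to about 0.12 while its bead rides over the case's end wall and drops back to about 0 as it clicks down outside.
- tab_bead (a point): Middle of the rounded bead (6 mm radius) under the tip of the snap tab, 87.5 mm in front (+y) of the lid's origin.
- rest: Drying rest, plywood, fixed to the table: base 150 x 140 mm with four posts. Origin at the centre of its underside, z up; its low end faces -x (about towards the robot).
- rest_bed: Sloped bed of the rest: two rails, 14 mm wide, along x (-68 to +74 mm) at y = +-55 mm. Origin midway between them in the plane of their tops, 66 mm above the table; x points up the slope (0.35 rad), z square to it. A lip across the low end: inner face at x = -64 mm, 12 mm high above the rails. The plate laid on the rails against the lip has its origin at x = -1, y = 0, z = 0.
- tape: Bystander: roll of yellow tape lying flat, 68 mm across, 22 mm high. Origin at the centre of its underside.
- pot: Bystander: white pot, 68 mm across, 85 mm high, with pencils standing to about 145 mm. Origin at the centre of its underside.
- roller: Bystander: ink roller lying down: black rubber roll 32 mm thick, 70 mm long, wooden handle to 150 mm along -x. Origin under the middle of the roll.
- block0: Printing block: wooden block 26 x 26 x 20 mm, 25 g, with a bright red face with a sun cut in it. Origin at the centre of its underside, z up through the face. Stands on the board in a window of the nest plate, 4 mm proud of it. May be absent (None).
- block1: Printing block: wooden block 26 x 26 x 20 mm, 25 g, with a yellow face with a leaf. Origin at the centre of its underside, z up through the face. Stands on the board in a window of the nest plate, 4 mm proud of it. May be absent (None).
- block2: Printing block: wooden block 26 x 26 x 20 mm, 25 g, with a green face with four bars. Origin at the centre of its underside, z up through the face. Stands on the board in a window of the nest plate, 4 mm proud of it. May be absent (None).
- block3: Printing block: wooden block 26 x 26 x 20 mm, 25 g, with a brown (terracotta) face with a framed diamond. Origin at the centre of its underside, z up through the face. Stands on the board in a window of the nest plate, 4 mm proud of it. May be absent (None).

How it is judged:
By the outcome, as a careful person would: the job done as asked, in the order asked, and still so for the second after the job is handed in, with the robot touching nothing.
Of block0, block1, block2, block3 only 2 to 4 are there at a start; the rules pass over those that are not, and their reading is None.
At some moment in a run one of block0, block1, block2, block3 may be knocked a few centimetres aside while the robot is not near it.
It also fails if it takes over 210 s, if anything falls off the work surface, if the arm or the gripper's body presses on something with over 40 N, if the wrist force passes 120 N, or if a joint passes its speed limit or range.

## Working session

There is one attempt and no reset: what is moved stays moved. The work goes in short steps, Python scripts to look and compute and a shell command to move; the robot and the scene stay as the last step left them, time stands still between calls to the robot, and variables do not carry over. Pictures are saved under pics/ and viewed, at most 14 in all, crops included, and the job is handed in when it is done.

```bash
ls; mkdir -p pics; python3 - <<'E'
from cell import ctrl
import cv2
s=ctrl.observe();print({k:s[k] for k in('time','ee_pos','tcp_rot','grip_width')},ctrl.grasp_offset)
for n in('top','scene'):
    p,d=ctrl.read_camera(n);cv2.imwrite(f'pics/{n}0.png',p[:,:,::-1])
    i=ctrl.camera_info(n);print(n,i)
E
```

```text
cell.py
jog.py
pics
{'time': 0.0, 'ee_pos': array([ 199.31130349, -591.99276588,  230.66695695]), 'tcp_rot': array([-3.09907275e+00, -5.07740067e-01,  4.27263496e-04]), 'grip_width': 0.9954316038449595} -18.700000000000003
top {'mtx': array([[414.57369014,   0.        , 320.06594534],
       [  0.        , 414.57369014, 191.15876659],
       [  0.        ,   0.        ,   1.        ]]), 'D': array([-0.00698994,  0.        ,  0.        ,  0.        ,  0.        ]), 'R': array([[-0.00842137, -0.99989706,  0.01161701],
       [-0.99677164,  0.00746628, -0.07994092],
       [ 0.07984595, -0.01225272, -0.99673191]]), 't': array([  60.40560984,  601.71157094, 1019.29111681])}
scene {'mtx': array([[453.24553896,   0.        , 316.89158229],
       [  0.        , 453.24553896, 192.67978594],
       [  0.        ,   0.        ,   1.        ]]), 'D': array([-0.13143088,  0.        ,  0.        ,  0.        ,  0.        ]), 'R': array([[ 0.78864054,  0.61484743,  0.00295614],
       [ 0.51871199, -0.66273458, -0.5401118 ],
       [-0.33012721,  0.42748745, -0.84158809]]), 't': array([-498.20228964, -238.40258993, 1278.0249317 ])}
 5  7 61 jog.py
```
View pics/top0.png

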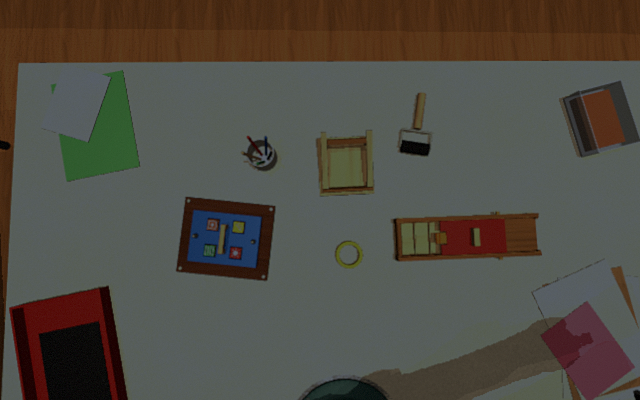

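View pics/scene0.png

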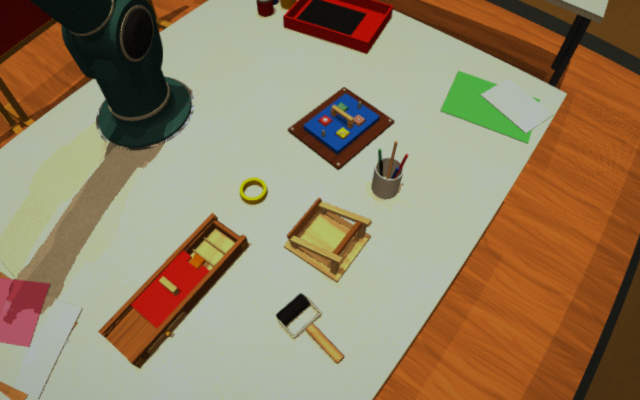

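The top view shows the board and plate at (226,238), with four blocks: terracotta (212,225), yellow (238,228), green (209,251) and red (235,253). The rest is at (345,163), the case at (467,237) with its well to the left (+y), the tape at (348,254), the pot at (262,155) and the roller at (415,130). The scene view agrees.

```bash
cat > h.py <<'E'
import numpy as np, cv2
from cell import ctrl
from scipy.spatial.transform import Rotation as Ro
def snap(n,save=None):
    i=ctrl.camera_info(n); p,d=ctrl.read_camera(n)
    if save: cv2.imwrite(f'pics/{save}.png',p[:,:,::-1])
    return p,d,i
def cast(i,uv,z):
    """pixels -> world points on the plane z"""
    uv=np.float64(uv).reshape(-1,1,2)
    n=cv2.undistortPoints(uv,i['mtx'],i['D']).reshape(-1,2)
    r=np.c_[n,np.ones(len(n))]@i['R']; c=-i['R'].T@i['t']
    return c+r*((z-c[2])/r[:,2])[:,None]
def cast_depth(i,d,uv):
    uv=np.float64(uv).reshape(-1,2)
    n=cv2.undistortPoints(uv.reshape(-1,1,2),i['mtx'],i['D']).reshape(-1,2)
    z=np.array([d[int(round(v)),int(round(u))] for u,v in uv])
    return (np.c_[n,np.ones(len(n))]*z[:,None]-i['t'])@i['R']
def proj(i,X):
    return cv2.projectPoints(np.float64(X).reshape(-1,3),cv2.Rodrigues(i['R'])[0],i['t'],i['mtx'],i['D'])[0].reshape(-1,2)
def blobs(p,lo,hi,amin=20):
    """HSV mask (h 0-180) -> contours, large first"""
    m=cv2.inRange(cv2.cvtColor(p,cv2.COLOR_RGB2HSV),np.array(lo),np.array(hi))
    cs=cv2.findContours(m,cv2.RETR_EXTERNAL,cv2.CHAIN_APPROX_NONE)[0]
    return sorted([c for c in cs if cv2.contourArea(c)>amin],key=cv2.contourArea,reverse=True)
def rect(i,c,z):
    """min-area rectangle in the world plane z: centre, sizes, angle deg"""
    P=cast(i,c.reshape(-1,2),z)[:,:2].astype(np.float32)
    return cv2.minAreaRect(P)
def tool(dxyz_world,yaw_to=None):
    """world shift (and target yaw of tool y, rad) -> tool-axes numbers"""
    s=ctrl.observe();R=Ro.from_rotvec(s['tcp_rot']).as_matrix()
    return R.T@np.float64(dxyz_world)
E
python3 - <<'E'
from h import *
p,d,i=snap('top')
for nm,lo,hi,z in(('plate',(105,120,40),(125,255,255),26),('lid',(0,200,60),(6,255,255),42),('tape',(25,180,60),(33,255,255),22)):
    for c in blobs(p,lo,hi,80)[:3]:
        print(nm,cv2.boundingRect(c),rect(i,c,z))
for nm,uv,z in(('boardcorners',[(187,199),(273,207),(267,279),(178,270)],10),('casecorners',[(394,219),(538,213),(540,257),(397,261)],48),('rest',[(320,136),(372,132),(374,193),(320,196)],0)):
    print(nm,cast(i,uv,z)[:,:2].round(),cast_depth(i,d,uv).round())
s=ctrl.observe();print(Ro.from_rotvec(s['tcp_rot']).as_matrix().round(3))
w=ctrl.camera_info('wrist');R=Ro.from_rotvec(s['tcp_rot']).as_matrix()
print('cam in tool',R.T@(-w['R'].T@w['t']-s['ee_pos']),(R.T@w['R'].T).round(2))
E
```

```text
plate (188, 210, 74, 58) ((486.3044738769531, 294.5340576171875), (171.19097900390625, 126.1643295288086), 83.6444320678711)
lid (10, 289, 108, 111) ((218.49758911132812, 673.7611694335938), (264.9534912109375, 218.77008056640625), 11.363068580627441)
lid (440, 219, 67, 36) ((485.99322509765625, -319.672607421875), (83.10611724853516, 160.8629913330078), 1.6867849826812744)
boardcorners [[586. 393.]
 [564. 175.]
 [384. 190.]
 [408. 413.]] [[586. 393.  10.]
 [564. 176.   7.]
 [384. 190.  10.]
 [408. 412.  12.]]
casecorners [[ 530. -125.]
 [ 542. -481.]
 [ 435. -481.]
 [ 429. -130.]] [[ 531. -131.   15.]
 [ 542. -481.   49.]
 [ 431. -507.   -1.]
 [ 424. -139.    0.]]
rest [[748.  54.]
 [758. -81.]
 [598. -84.]
 [592.  56.]] [[748.  54.   2.]
 [738. -69.  89.]
 [598. -82.   9.]
 [592.  56.  -2.]]
[[ 0.948  0.319 -0.   ]
 [ 0.319 -0.948  0.001]
 [-0.    -0.001 -1.   ]]
cam in tool [  78.17474573    0.41459623 -142.92453013] [[-0.   -0.95 -0.3 ]
 [ 1.   -0.   -0.  ]
 [ 0.   -0.3   0.95]]
```

Units first: shifts go in units of 100 mm and turns go in units of 0.2 rad. So -21 mm is -0.21, -5 mm is -0.05, 0.15 rad is 0.75.

```bash
python3 jog.py '[[1, 0.2, -0.11, -0.02, 0, 0, 0.1], [1, 0.6, -0.33, -0.05, 0, 0, 0.3], [1, 1.05, -0.57, -0.09, 0, 0, 0.5], [1, 1.5, -0.82, -0.13, 0, 0, 0.75], [1, 1.95, -1.07, -0.17, 0, 0, 1], [1, 2.4, -1.31, -0.21, 0, 0, 1.2], [1, 2.85, -1.56, -0.25, 0, 0, 1.4], [1, 3.2, -1.75, -0.28, 0, 0, 1.5]]'; python3 jog.py '[[1, 0.2, -0.11, -0.02, 0, 0, 0], [1, 0.29, -0.16, -0.02, 0, 0, 0], [1, 0.29, -0.16, -0.02, 0, 0, 0]]'; python3 - <<'E'
from h import *
s=ctrl.observe();print(s['time'],s['ee_pos'],Ro.from_rotvec(s['tcp_rot']).as_matrix().round(3))
snap('wrist','w1')
E
```

```text
time: 0.95
ee_pos: [448.0, -322.3, 259.5]
tcp_rot: [-3.141, -0.037, 0.0]
wrist_force: [0.9, 0.3, -0.3]
grip_width: 1.0
grasp_force: 0.0
time: 1.25
ee_pos: [476.0, -307.1, 260.9]
tcp_rot: [-3.141, -0.041, 0.001]
wrist_force: [-1.3, -1.1, 0.4]
grip_width: 0.998
grasp_force: 0.0
1.25 [ 475.9601592  -307.11369169  260.8665774 ] [[ 1.     0.026 -0.   ]
 [ 0.026 -1.     0.   ]
 [-0.    -0.    -1.   ]]
```

View pics/w1.png

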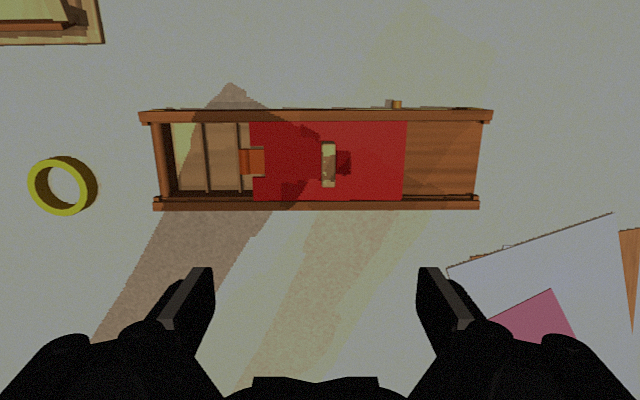

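Wrist view: the lid is red over columns 250–407, the rib is at (328,163), the tab at (252,161), the well at the left, and the rail corners are near (139,112), (492,110), (480,209) and (153,210).

```bash
python3 - <<'E'
from h import *
p,d,i=snap('wrist')
print(cast(i,[(139,112),(492,110),(480,200),(153,200),(480,209),(153,210)],48)[:,:2].round(1).tolist())
print('depth',cast_depth(i,d,[(142,114),(488,114),(476,203),(157,203),(328,150),(328,175)]).round(1).tolist())
for c in blobs(p,(0,200,40),(6,255,255),300)[:2]: print(rect(i,c,42))
# deproject all, heights
v,u=np.mgrid[90:230:1,120:510:1];uv=np.c_[u.ravel(),v.ravel()]
X=cast_depth(i,d,uv)
for a,b in((46,51),(62,69)):
    m=(X[:,2]>a)&(X[:,2]<b)&(abs(X[:,0]-480)<90)
    r=cv2.minAreaRect(X[m,:2].astype(np.float32));print(a,m.sum(),r,cv2.boxPoints(r).round().tolist(),np.median(X[m,2]))
E
```

```text
[[530.2, -132.7], [540.6, -481.5], [447.7, -485.3], [439.1, -135.8], [437.6, -487.0], [427.8, -134.5]]
depth [[528.4, -136.0, 49.3], [536.7, -478.6, 47.3], [444.5, -481.2, 48.8], [436.1, -140.2, 48.9], [500.2, -320.2, 67.2], [475.3, -321.1, 66.4]]
((484.7733154296875, -320.0474548339844), (83.69499969482422, 162.38294982910156), 1.407508134841919)
46 6795 ((485.3099365234375, -307.29608154296875), (104.51685333251953, 352.4732971191406), 1.7432754039764404) [[428.0, -133.0], [438.0, -485.0], [543.0, -482.0], [532.0, -130.0]] 48.3182883032084
62 612 ((486.1400451660156, -320.02825927734375), (43.316463470458984, 13.565938949584961), 2.676638603210449) [[464.0, -314.0], [465.0, -328.0], [508.0, -326.0], [507.0, -312.0]] 66.19282904395993
```

To row units: -283 mm is -2.83, 171 mm is 1.71.

```bash
python3 jog.py '[[1, 0.1, -0.17, 0, 0, 0, 0], [1, 0.32, -0.53, -0.01, 0, 0, 0], [1, 0.56, -0.93, -0.03, 0, 0, 0], [1, 0.81, -1.34, -0.04, 0, 0, 0], [1, 1.06, -1.75, -0.06, 0, 0, 0], [1, 1.31, -2.16, -0.07, 0, 0, 0], [1, 1.54, -2.55, -0.09, 0, 0, 0], [1, 1.71, -2.83, -0.1, 0, 0, 0]]'; python3 jog.py '[[1, 0, 0, 0, 0, 0, 0], [1, 0, 0, 0, 0, 0, 0]]'; python3 - <<'E'
from h import *
s=ctrl.observe();print(s['time'],s['ee_pos'])
p,d,i=snap('wrist','w2')
v,u=np.mgrid[0:400:1,0:640:1];X=cast_depth(i,d,np.c_[u.ravel(),v.ravel()])
ok=(abs(X[:,0]-672)<110)&(abs(X[:,1]+14)<110)
for a,b in((5,14),(84,110),(72,84),(45,60),(30,110)):
    m=ok&(X[:,2]>a)&(X[:,2]<b)
    if m.sum()<20: continue
    r=cv2.minAreaRect(X[m,:2].astype(np.float32));print(a,b,m.sum(),r,cv2.boxPoints(r).round().tolist())
E
```

```text
time: 2.15
ee_pos: [639.9, -19.4, 271.2]
tcp_rot: [-3.141, -0.039, 0.0]
wrist_force: [-0.1, -0.5, 0.0]
grip_width: 0.998
grasp_force: 0.0
time: 2.35
ee_pos: [639.1, -21.7, 270.8]
tcp_rot: [3.141, 0.038, -0.001]
wrist_force: [-0.6, -1.0, 0.0]
grip_width: 0.999
grasp_force: 0.0
2.35 [639.0926712  -21.74699219 270.82386088]
5 14 10059 ((670.7353515625, -10.525154113769531), (148.94705200195312, 140.19046020507812), 1.4697328805923462) [[594.0, 58.0], [598.0, -83.0], [747.0, -79.0], [743.0, 61.0]]
84 110 935 ((727.7777709960938, -6.878913879394531), (28.578561782836914, 124.29006958007812), 2.8199210166931152) [[710.0, 54.0], [717.0, -70.0], [745.0, -68.0], [739.0, 56.0]]
72 84 2942 ((712.0097045898438, -7.805965423583984), (61.281158447265625, 123.81795501708984), 2.288900852203369) [[679.0, 53.0], [684.0, -71.0], [745.0, -68.0], [740.0, 55.0]]
45 60 2169 ((665.921875, -9.548484802246094), (132.50096130371094, 124.16796875), 2.3554909229278564) [[597.0, 50.0], [602.0, -74.0], [735.0, -69.0], [730.0, 55.0]]
30 110 7687 ((671.1727905273438, -9.265022277832031), (142.99241638183594, 124.52027130126953), 2.281838893890381) [[597.0, 50.0], [602.0, -74.0], [745.0, -69.0], [740.0, 56.0]]
```

View pics/w2.png

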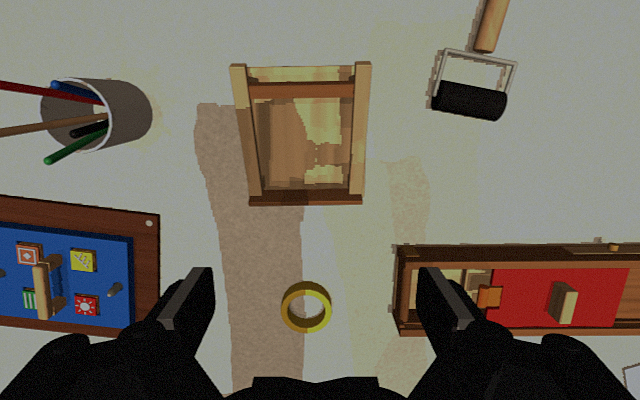

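Wrist view: the rest's rails run from (240,65) to (255,200) and (362,63) to (357,200), with the lip at row 198. The pot is top left, the roller top right, the tape at (305,308).

```bash
python3 - <<'E'
from h import *
p,d,i=snap('wrist')
v,u=np.mgrid[0:400:1,0:640:1];X=cast_depth(i,d,np.c_[u.ravel(),v.ravel()])
th=np.deg2rad(2.2);c,s_=np.cos(th),np.sin(th)
L=X-np.array([671,-10,0]);L=np.c_[c*L[:,0]+s_*L[:,1],-s_*L[:,0]+c*L[:,1],X[:,2]]
m=(abs(abs(L[:,1])-55)<5)&(abs(L[:,0])<50)&(L[:,2]>35)
A=np.c_[L[m,:2],np.ones(m.sum())];z=L[m,2]
for _ in range(3):
    f=np.linalg.lstsq(A,z,rcond=None)[0];k=abs(A@f-z)<3;A,z=A[k],z[k]
print('plane',f,'slope',np.arctan(f[0]),len(z))
a=.35;B=np.c_[np.cos(a)*L[:,0]+np.sin(a)*(L[:,2]-66),L[:,1],-np.sin(a)*L[:,0]+np.cos(a)*(L[:,2]-66)]
m=(abs(B[:,1])<64)&(B[:,2]>-3)&(B[:,2]<16)&(abs(B[:,0])<85)
for b in range(-80,82,4):
    k=m&(B[:,0]>=b)&(B[:,0]<b+4)
    if k.sum()>5:print(b,k.sum(),B[k,1].min().round(1),B[k,1].max().round(1),np.percentile(B[k,2],[10,50,90]).round(1))
E
```

```text
plane [ -3.39384478   0.21825025 218.06536482] slope -1.2842540022782651 228
-72 231 -61.0 62.0 [12.  12.8 13.5]
-68 1166 -61.3 62.1 [-0.6  7.2 12.9]
-64 83 -60.8 62.3 [0.  0.9 1.7]
-60 77 -61.6 62.2 [-0.3  0.8  1.8]
-56 83 -61.3 61.5 [-0.2  0.8  1.5]
-52 83 -61.2 62.1 [-0.1  0.7  1.5]
-48 78 -60.9 61.7 [0.  0.8 1.5]
-44 88 -61.5 62.1 [-0.1  0.8  1.6]
-40 87 -61.4 62.3 [-0.   0.9  1.7]
-36 93 -61.0 62.0 [-0.2  0.7  1.5]
-32 82 -60.8 62.4 [0.  0.7 1.3]
-28 87 -60.6 62.1 [-0.2  0.6  1.6]
-24 97 -61.3 62.5 [0.3 1.  1.6]
-20 96 -61.0 61.9 [0.  0.7 1.7]
-16 101 -60.6 62.3 [0.1 0.9 1.8]
-12 95 -61.3 61.7 [-0.4  0.7  1.7]
-8 110 -61.2 62.4 [-0.2  0.8  1.7]
-4 95 -60.9 62.6 [-0.2  0.9  1.9]
0 107 -60.5 62.0 [-0.1  0.9  1.7]
4 118 -61.4 62.4 [-0.   0.9  1.9]
8 108 -61.2 61.9 [-0.3  0.8  1.7]
12 111 -60.7 62.3 [-0.2  0.9  1.7]
16 116 -61.4 62.2 [-0.4  0.9  1.8]
20 117 -61.2 62.1 [-0.1  0.8  1.9]
24 119 -60.8 62.3 [-0.1  0.8  1.8]
28 130 -61.4 62.2 [-0.7  0.8  1.8]
32 128 -61.1 62.2 [-0.3  0.7  1.7]
36 130 -60.7 62.5 [-0.2  0.9  1.7]
40 179 -61.4 62.8 [-2.6  0.6  1.8]
44 350 -61.2 62.5 [-2.8 -2.1  1.5]
48 349 -60.9 62.1 [-2.9 -2.1  1.4]
52 303 -60.5 62.5 [-2.9 -1.7  1.3]
56 146 -61.1 62.4 [-0.2  0.8  1.8]
60 152 -60.9 62.6 [0.1 0.9 1.9]
64 151 -61.3 62.4 [-0.2  0.8  1.8]
68 156 -61.1 62.4 [-0.3  0.7  1.9]
72 67 -60.9 62.1 [-1.9  0.2  1.3]
```

The rest fits its model: rail plane within about 1 mm, lip inner face at bed x ≈ -65, bed origin (671,-9.5), yaw 2.2°. Next I go over the plate.

To row units: -9 mm is -0.09, -309 mm is -3.09, 0.137 rad is 0.685.

```bash
python3 jog.py '[[1, -0.09, -0.19, 0, 0, 0, 0], [1, -0.27, -0.6, 0, 0, 0, 0.1], [1, -0.47, -1.04, 0, 0, 0, 0.25], [1, -0.67, -1.48, 0, 0, 0, 0.4], [1, -0.87, -1.93, 0, 0, 0, 0.5], [1, -1.08, -2.38, 0, 0, 0, 0.6], [1, -1.27, -2.8, 0, 0, 0, 0.65], [1, -1.4, -3.09, 0, 0, 0, 0.685]]'; python3 jog.py '[[1, -0.05, -0.11, 0, 0, 0, 0], [1, -0.05, -0.11, 0, 0, 0, 0], [1, -0.05, -0.11, 0, 0, 0, 0]]'; python3 - <<'E'
from h import *
s=ctrl.observe();print(s['time'],s['ee_pos'],Ro.from_rotvec(s['tcp_rot']).as_matrix().round(3))
p,d,i=snap('wrist','w3')
v,u=np.mgrid[0:400:1,0:640:1];X=cast_depth(i,d,np.c_[u.ravel(),v.ravel()])
ok=(abs(X[:,0]-486)<85)&(abs(X[:,1]-294)<110)
for a,b in((57,64),(23,28)):
    m=ok&(X[:,2]>a)&(X[:,2]<b);r=cv2.minAreaRect(X[m,:2].astype(np.float32));print(a,b,m.sum(),r)
for c in blobs(p,(100,100,30),(128,255,255),300)[:2]: print('blue',rect(i,c,26))
E
```

```text
time: 3.25
ee_pos: [490.5, 286.1, 271.7]
tcp_rot: [-3.136, 0.177, -0.001]
wrist_force: [0.9, -0.2, -0.6]
grip_width: 0.997
grasp_force: 0.0
time: 3.55
ee_pos: [489.0, 294.5, 271.3]
tcp_rot: [3.136, -0.18, 0.0]
wrist_force: [-0.2, -0.5, -0.2]
grip_width: 0.997
grasp_force: 0.0
3.55 [489.01059007 294.54274699 271.25639978] [[ 0.993 -0.114  0.   ]
 [-0.114 -0.993 -0.001]
 [ 0.     0.001 -1.   ]]
57 64 772 ((486.2371826171875, 295.28125), (11.734012603759766, 70.42337036132812), 83.67988586425781)
23 28 12600 ((485.3732604980469, 295.2119445800781), (170.63272094726562, 125.99373626708984), 83.44247436523438)
blue ((486.19085693359375, 295.7342529296875), (170.76878356933594, 126.3863754272461), 83.43636322021484)
```

View pics/w3.png

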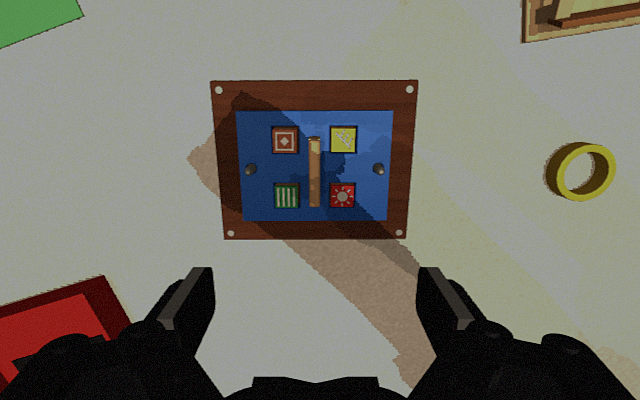

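All four blocks are in the windows: terracotta (285,140), yellow (343,139), green (286,196) and red (342,196). The handle runs at column 315, rows 137–206. The tool is aligned, so I descend to the handle.

```bash
python3 jog.py '[[1, -0.01, 0, 0.25, 0, 0, 0], [1, -0.02, 0, 0.7, 0, 0, 0], [1, -0.03, 0, 1.15, 0, 0, 0], [1, -0.03, 0, 1.6, 0, 0, 0], [1, -0.03, 0, 2, 0, 0, 0], [1, -0.03, 0, 2.25, 0, 0, 0], [1, -0.03, 0, 2.36, 0, 0, 0], [1, -0.03, 0, 2.36, 0, 0, 0]]'; python3 jog.py '[[0, 0, 0, 0, 0, 0, 0], [0, 0, 0, 0, 0, 0, 0], [0, 0, 0, 0, 0, 0, 0], [0, 0, 0, 0, 0, 0, 0], [0, 0, 0, 0, 0, 0, 0], [0, 0, 0, 0, 0, 0, 0], [0, 0, 0, 0, 0, 0, 0], [0, 0, 0, 0, 0, 0, 0]]' 70
```

```text
time: 4.4
ee_pos: [485.2, 295.5, 34.4]
tcp_rot: [3.135, -0.178, -0.002]
wrist_force: [-0.2, -0.4, -0.4]
grip_width: 1.0
grasp_force: 0.0
time: 5.2
ee_pos: [485.2, 296.8, 35.8]
tcp_rot: [-3.137, 0.176, -0.001]
wrist_force: [-2.7, -2.0, 9.7]
grip_width: 0.124
grasp_force: 68.8
```

To row units: -9 mm is -0.09, -5 mm is -0.05.

```bash
python3 jog.py '[[0, 0, 0, -0.02, 0, 0, 0], [0, 0, 0, -0.05, 0, 0, 0], [0, 0, 0, -0.09, 0, 0, 0], [0, 0, 0, -0.13, 0, 0, 0], [0, 0, 0, -0.17, 0, 0, 0], [0, 0, 0, -0.21, 0, 0, 0], [0, 0, 0, -0.25, 0, 0, 0], [0, 0, 0, -0.25, 0, 0, 0]]'; python3 jog.py '[[0, 0, 0, -0.05, 0, 0, 0], [0, 0, 0, -0.11, 0, 0, 0], [0, 0, 0, -0.18, 0, 0, 0], [0, 0, 0, -0.25, 0, 0, 0], [0, 0, 0, -0.32, 0, 0, 0], [0, 0, 0, -0.4, 0, 0, 0], [0, 0, 0, -0.45, 0, 0, 0], [0, 0, 0, -0.45, 0, 0, 0]]'
```

```text
time: 6.0
ee_pos: [485.2, 296.9, 60.9]
tcp_rot: [-3.136, 0.176, -0.001]
wrist_force: [-1.0, -0.6, -2.5]
grip_width: 0.123
grasp_force: 68.4
time: 6.8
ee_pos: [485.4, 297.0, 106.1]
tcp_rot: [-3.136, 0.176, -0.002]
wrist_force: [-0.9, 0.7, -3.6]
grip_width: 0.123
grasp_force: 68.4
```

```bash
cat >> h.py <<'E'
BED=np.eye(4);BED[:3,:3]=(Ro.from_euler('z',2.2,degrees=True)*Ro.from_euler('y',-.35)).as_matrix();BED[:3,3]=671,-9.5,66.3
def rel(Tt):
    """target 4x4 tool pose -> shift, rotvec in present tool axes"""
    s=ctrl.observe();T=np.eye(4);T[:3,:3]=Ro.from_rotvec(s['tcp_rot']).as_matrix();T[:3,3]=s['ee_pos']
    D=np.linalg.inv(T)@Tt;return D[:3,3].round(1),Ro.from_matrix(D[:3,:3]).as_rotvec().round(3)
def bedtool(x,z,px=.9,pz=25.8):
    P=np.diag([1.,-1,-1,1]);P[:3,3]=px,0,pz      # plate in tool
    B=np.eye(4);B[:3,3]=x,0,z
    return BED@B@np.linalg.inv(P)
E
python3 - <<'E'
from h import *
print(rel(bedtool(4,70)),bedtool(4,70)[:3,3],bedtool(4,3)[:3,3])
p,d,i=snap('wrist')
v,u=np.mgrid[0:400:1,0:640:1];X=cast_depth(i,d,np.c_[u.ravel(),v.ravel()])
z0=ctrl.observe()['ee_pos'][2]-25.8
ok=(abs(X[:,0]-486)<90)&(abs(X[:,1]-294)<110)
for a,b in((z0+45,z0+54),(z0+12,z0+19)):
    m=ok&(X[:,2]>a)&(X[:,2]<b);r=cv2.minAreaRect(X[m,:2].astype(np.float32));print(m.sum(),r)
A=np.c_[X[m,:2]-[486,295],np.ones(m.sum())];print('tilt',np.linalg.lstsq(A,X[m,2],rcond=None)[0],z0+16)
E
```

```text
(array([189.2, 288.2, -51.3]), array([ 0.026,  0.348, -0.149])) [641.08451194 -10.64923713 157.35488909] [664.04173116  -9.76730973  94.41691733]
5454 ((486.893310546875, 294.62896728515625), (69.67224884033203, 36.026119232177734), 12.038152694702148)
51487 ((485.8767395019531, 296.59710693359375), (171.68878173828125, 126.63938903808594), 83.57067108154297)
tilt [6.52157743e-04 6.40672875e-05 9.65230902e+01] 95.80152481684435
```

To row units: -95 mm is -0.95, 90 mm is 0.9, -0.1 rad is -0.5.

```bash
python3 jog.py '[[0, 0, 0, -0.15, 0, 0, 0], [0, 0, 0, -0.45, 0, 0, 0], [0, 0.08, 0.12, -0.75, 0, 0, 0], [0, 0.25, 0.38, -0.95, 0, 0, 0], [0, 0.46, 0.7, -1.03, 0, 0, -0.1], [0, 0.68, 1.03, -1.03, 0, 0, -0.2], [0, 0.9, 1.37, -1.03, 0, 0, -0.35], [0, 1.12, 1.71, -1.03, 0, 0, -0.5]]'; python3 jog.py '[[0, 0.22, 0.34, 0, 0, 0.15, -0.05], [0, 0.44, 0.67, 0, 0.05, 0.5, -0.1], [0, 0.6, 0.92, 0.08, 0.05, 0.85, -0.15], [0, 0.7, 1.07, 0.18, 0.1, 1.2, -0.2], [0, 0.75, 1.15, 0.3, 0.1, 1.5, -0.25], [0, 0.77, 1.17, 0.42, 0.125, 1.7, -0.25], [0, 0.77, 1.17, 0.5, 0.125, 1.74, -0.25], [0, 0.77, 1.17, 0.5, 0.125, 1.74, -0.25]]'; python3 - <<'E'
from h import *
print(rel(bedtool(4,70)),rel(bedtool(4,15)))
E
```

```text
time: 7.65
ee_pos: [577.7, 112.9, 209.3]
tcp_rot: [-3.141, 0.017, -0.001]
wrist_force: [1.4, 0.6, -3.6]
grip_width: 0.124
grasp_force: 68.6
time: 8.45
ee_pos: [652.0, -3.4, 157.6]
tcp_rot: [-3.072, -0.059, -0.536]
wrist_force: [0.2, 0.2, -3.6]
grip_width: 0.123
grasp_force: 68.5
(array([-10.6,   6.8,  -3.7]), array([-0.016,  0.004, -0.003])) (array([-10.4,   7.7,  51.3]), array([-0.016,  0.004, -0.003]))
```

To row units: 51 mm is 0.51, 46 mm is 0.46, -0.016 rad is -0.08.

```bash
python3 jog.py '[[0, -0.03, 0.02, 0.08, -0.025, 0, 0], [0, -0.07, 0.05, 0.22, -0.06, 0.015, -0.015], [0, -0.1, 0.07, 0.36, -0.08, 0.02, -0.015], [0, -0.1, 0.08, 0.46, -0.08, 0.02, -0.015], [0, -0.1, 0.08, 0.51, -0.08, 0.02, -0.015], [0, -0.1, 0.08, 0.51, -0.08, 0.02, -0.015], [0, -0.1, 0.08, 0.51, -0.08, 0.02, -0.015]]'; python3 - <<'E'
from h import *
print(rel(bedtool(4,15)),rel(bedtool(4,0)))
snap('scene','s4')
p,d,i=snap('wrist')
v,u=np.mgrid[0:400:1,0:640:1];X=cast_depth(i,d,np.c_[u.ravel(),v.ravel()])
B=(X-BED[:3,3])@BED[:3,:3]
m=(abs(B[:,0])<85)&(abs(B[:,1])<100)&(abs(B[:,2]-31)<4)
print(m.sum(),cv2.minAreaRect(B[m,:2].astype(np.float32)),np.linalg.lstsq(np.c_[B[m,:2],np.ones(m.sum())],B[m,2],rcond=None)[0])
E
```

```text
time: 9.15
ee_pos: [661.3, -10.3, 107.1]
tcp_rot: [-3.086, -0.059, -0.55]
wrist_force: [0.8, -0.4, -2.0]
grip_width: 0.125
grasp_force: 68.5
(array([-1.8, -0.4,  0.8]), array([-0.   , -0.003,  0.   ])) (array([-1.8, -0.4, 15.8]), array([-0.   , -0.003,  0.   ]))
51431 ((5.264003753662109, -1.16326904296875), (127.05604553222656, 171.3720703125), 0.05208815261721611) [ 1.00642133e-03 -1.81557195e-04  3.20122968e+01]
```

To row units: 14 mm is 0.14, 3 mm is 0.03.

```bash
python3 jog.py '[[0, 0, -0.005, 0.03, 0, 0, 0], [0, 0, -0.01, 0.07, 0, 0, 0], [0, 0, -0.01, 0.1, 0, 0, 0], [0, 0, -0.01, 0.12, 0, 0, 0], [0, 0, -0.01, 0.13, 0, 0, 0], [0, 0, -0.01, 0.14, 0, 0, 0], [0, 0, -0.01, 0.145, 0, 0, 0], [0, 0, -0.01, 0.145, 0, 0, 0]]'; python3 jog.py '[[0, 0, 0, 0.005, 0, 0, 0], [0, 0, 0, 0.01, 0, 0, 0], [0, 0, 0, 0.01, 0, 0, 0]]'
```

```text
time: 10.05
ee_pos: [666.0, -9.3, 93.2]
tcp_rot: [-3.086, -0.059, -0.55]
wrist_force: [-0.5, -0.6, -3.6]
grip_width: 0.123
grasp_force: 68.6
time: 10.35
ee_pos: [666.4, -9.3, 92.6]
tcp_rot: [-3.086, -0.059, -0.55]
wrist_force: [-4.7, 0.4, 2.7]
grip_width: 0.125
grasp_force: 69.6
```

Contact with the rails. Now I slide towards the lip.

To row units: -4 mm is -0.04, -2 mm is -0.02.

```bash
python3 jog.py '[[0, -0.01, 0, 0, 0, 0, 0], [0, -0.02, 0, 0, 0, 0, 0], [0, -0.03, 0, 0, 0, 0, 0], [0, -0.04, 0, 0, 0, 0, 0], [0, -0.04, 0, 0, 0, 0, 0]]'; python3 jog.py '[[0, -0.005, 0, 0, 0, 0, 0], [0, -0.01, 0, 0, 0, 0, 0], [0, -0.01, 0, 0, 0, 0, 0]]';python3 jog.py '[[0, -0.005, 0, 0, 0, 0, 0], [0, -0.01, 0, 0, 0, 0, 0], [0, -0.01, 0, 0, 0, 0, 0]]'; python3 - <<'E'
from h import *
p,d,i=snap('wrist')
v,u=np.mgrid[0:400:1,0:640:1];X=cast_depth(i,d,np.c_[u.ravel(),v.ravel()])
B=(X-BED[:3,3])@BED[:3,:3]
m=(abs(B[:,0])<85)&(abs(B[:,1])<100)&(abs(B[:,2]-16)<4)
print(m.sum(),cv2.minAreaRect(B[m,:2].astype(np.float32)),np.linalg.lstsq(np.c_[B[m,:2],np.ones(m.sum())],B[m,2],rcond=None)[0])
E
```

```text
time: 10.85
ee_pos: [663.0, -9.3, 91.3]
tcp_rot: [-3.086, -0.059, -0.551]
wrist_force: [-0.2, 0.4, 6.3]
grip_width: 0.123
grasp_force: 69.7
time: 11.15
ee_pos: [662.1, -9.4, 91.0]
tcp_rot: [-3.085, -0.059, -0.551]
wrist_force: [0.6, 0.6, 6.1]
grip_width: 0.123
grasp_force: 69.7
time: 11.45
ee_pos: [661.2, -9.4, 90.7]
tcp_rot: [-3.086, -0.059, -0.551]
wrist_force: [0.3, 0.1, 5.3]
grip_width: 0.128
grasp_force: 69.7
51359 ((-4.1623687744140625, -0.14124298095703125), (171.58889770507812, 134.20606994628906), 89.98597717285156) [9.37712683e-04 1.02189589e-03 1.64405480e+01]
```

```bash
python3 jog.py '[[0, -0.005, 0, 0, 0, 0, 0], [0, -0.01, 0, 0, 0, 0, 0], [0, -0.01, 0, 0, 0, 0, 0]]'; python3 jog.py '[[0, -0.005, 0, 0, 0, 0, 0], [0, -0.01, 0, 0, 0, 0, 0], [0, -0.01, 0, 0, 0, 0, 0]]'
```

```text
time: 11.8
ee_pos: [660.2, -9.5, 90.3]
tcp_rot: [-3.086, -0.059, -0.551]
wrist_force: [0.3, -0.1, 6.1]
grip_width: 0.125
grasp_force: 69.7
time: 12.1
ee_pos: [659.3, -9.5, 90.0]
tcp_rot: [-3.085, -0.059, -0.551]
wrist_force: [1.0, -0.9, 6.1]
grip_width: 0.126
grasp_force: 69.7
```

To row units: -1 mm is -0.01, -0.5 mm is -0.005.

```bash
python3 jog.py '[[0, -0.005, 0, 0, 0, 0, 0], [0, -0.01, 0, 0, 0, 0, 0], [0, -0.01, 0, 0, 0, 0, 0]]'; python3 jog.py '[[0, -0.005, 0, 0, 0, 0, 0], [0, -0.01, 0, 0, 0, 0, 0], [0, -0.01, 0, 0, 0, 0, 0]]'; python3 - <<'E'
from h import *
p,d,i=snap('wrist')
v,u=np.mgrid[0:400:1,0:640:1];X=cast_depth(i,d,np.c_[u.ravel(),v.ravel()])
B=(X-BED[:3,3])@BED[:3,:3]
m=(abs(B[:,0])<85)&(abs(B[:,1])<100)&(abs(B[:,2]-16)<3)
print(m.sum(),B[m,0].max(),np.linalg.lstsq(np.c_[B[m,:2],np.ones(m.sum())],B[m,2],rcond=None)[0])
E
```

```text
time: 12.4
ee_pos: [659.1, -9.4, 90.0]
tcp_rot: [-3.085, -0.06, -0.554]
wrist_force: [6.6, 1.0, 5.3]
grip_width: 0.12
grasp_force: 69.3
time: 12.7
ee_pos: [658.8, -9.4, 90.2]
tcp_rot: [-3.084, -0.06, -0.556]
wrist_force: [9.0, 0.3, 6.6]
grip_width: 0.124
grasp_force: 69.4
51195 60.89697910769603 [6.38166456e-03 1.03550979e-03 1.68902649e+01]
```

Lip contact. I back off slightly, press down gently, and release.

To row units: 1 mm is 0.01, 0.7 mm is 0.007.

```bash
python3 jog.py '[[0, 0.007, 0, 0, 0, 0, 0], [0, 0.01, 0, 0, 0, 0, 0], [0.3, 0.01, 0, 0, 0, 0, 0], [0.8, 0.01, 0, 0, 0, 0, 0], [1, 0.01, 0, 0, 0, 0, 0], [1, 0.01, 0, 0, 0, 0, 0], [1, 0.01, 0, 0, 0, 0, 0], [1, 0.01, 0, 0, 0, 0, 0]]'; python3 jog.py '[[1, 0, 0, -0.1, 0, 0, 0], [1, 0, 0, -0.3, 0, 0, 0], [1, 0, 0, -0.6, 0, 0, 0], [1, 0, 0, -0.9, 0, 0, 0], [1, 0, 0, -1.1, 0, 0, 0], [1, 0, 0, -1.1, 0, 0, 0]]'; python3 - <<'E'
from h import *
p,d,i=snap('wrist','w5')
v,u=np.mgrid[0:400:1,0:640:1];X=cast_depth(i,d,np.c_[u.ravel(),v.ravel()])
B=(X-BED[:3,3])@BED[:3,:3]
m=(abs(B[:,0])<85)&(abs(B[:,1])<100)&(abs(B[:,2]-16.5)<3)
print(m.sum(),cv2.minAreaRect(B[m,:2].astype(np.float32)),B[m,0].max(),np.linalg.lstsq(np.c_[B[m,:2],np.ones(m.sum())],B[m,2],rcond=None)[0])
s=ctrl.observe();print(Ro.from_rotvec(s['tcp_rot']).as_matrix().round(3))
p,d,i=snap('top','t5')
for n,lo,hi in(('red',(0,150,60),(5,255,255)),('yel',(24,150,60),(33,255,255)),('grn',(40,80,40),(85,255,255)),('terra',(5,80,60),(14,190,255))):
  for c in blobs(p,lo,hi,15)[:8]:
    r=rect(i,c,30)
    if abs(r[0][0]-486)<110 and abs(r[0][1]-295)<130: print(n,r)
E
```

```text
time: 13.55
ee_pos: [657.9, -9.6, 89.1]
tcp_rot: [-3.086, -0.059, -0.549]
wrist_force: [-0.3, -0.6, 0.8]
grip_width: 1.003
grasp_force: 0.0
time: 14.15
ee_pos: [620.4, -11.1, 196.0]
tcp_rot: [-3.085, -0.059, -0.556]
wrist_force: [0.7, 0.2, 0.8]
grip_width: 1.002
grasp_force: 0.0
25545 ((-4.3870697021484375, -0.08277130126953125), (130.1894073486328, 170.80508422851562), 0.09544149786233902) 60.83332026316477 [3.55481919e-04 1.01449138e-03 1.65206106e+01]
[[ 0.937  0.038  0.348]
 [ 0.036 -0.999  0.013]
 [ 0.348  0.001 -0.938]]
red ((451.477294921875, 267.9423522949219), (27.154817581176758, 26.910964965820312), 89.49024963378906)
yel ((515.3335571289062, 261.0162658691406), (27.285743713378906, 27.172483444213867), 89.52086639404297)
grn ((457.7408752441406, 331.2272644042969), (27.528715133666992, 27.74543571472168), 83.47036743164062)
terra ((520.9892578125, 324.56982421875), (28.402667999267578, 27.817975997924805), 82.47120666503906)
```

View pics/t5.png

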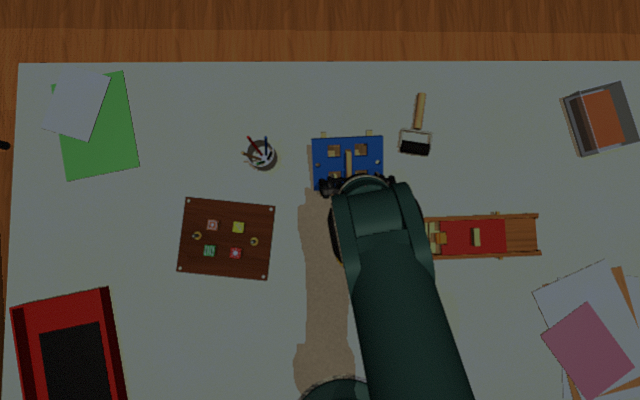

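The plate lies flat against the lip, with zero tilt against the bed. The top view shows the four blocks still on the board at (212,225), (238,228), (209,251) and (235,253). Next I open the lid fully.

```bash
cat >> h.py <<'E'
CY=np.deg2rad(1.65);CO=np.array([485.2,-304.3])
def case(x,y): return CO+[np.cos(CY)*x-np.sin(CY)*y,np.sin(CY)*x+np.cos(CY)*y]
def down(x,y,z,yaw):
    """tool pointing down, tool x at yaw (rad)"""
    T=np.eye(4);T[:3,:3]=Ro.from_euler('z',yaw).as_matrix()@np.diag([1.,-1,-1]);T[:3,3]=x,y,z;return T
E
python3 - <<'E'
from h import *
print(rel(down(486,-320,160,CY)),rel(down(540,-200,220,CY)))
E
```

```text
(array([-148.1,  303.4,  -19.3]), array([-0.001, -0.353,  0.009])) (array([-72.4, 185.6, -55.3]), array([-0.001, -0.353,  0.009]))
```

```bash
python3 jog.py '[[1, -0.08, 0.18, -0.08, 0, -0.15, 0], [1, -0.24, 0.6, -0.22, 0, -0.5, 0], [1, -0.4, 1.02, -0.38, 0, -0.9, 0], [1, -0.57, 1.45, -0.5, 0, -1.3, 0], [1, -0.75, 1.88, -0.56, 0, -1.65, 0], [1, -0.98, 2.26, -0.46, 0, -1.765, 0.045], [1, -1.22, 2.6, -0.36, 0, -1.765, 0.045], [1, -1.4, 2.89, -0.25, 0, -1.765, 0.045]]'; python3 jog.py '[[1, 0, 0.06, 0, 0, 0, 0], [1, 0, 0.06, 0, 0, 0, 0], [1, 0, 0.06, 0, 0, 0, 0]]'; python3 - <<'E'
from h import *
print(rel(down(486,-320,100,CY)),rel(down(486,-320,46,CY)))
E
```

```text
time: 15.05
ee_pos: [489.6, -307.0, 165.8]
tcp_rot: [-3.139, -0.045, 0.004]
wrist_force: [0.7, -0.0, -0.1]
grip_width: 1.003
grasp_force: 0.0
time: 15.35
ee_pos: [492.1, -310.0, 167.5]
tcp_rot: [-3.139, -0.049, 0.001]
wrist_force: [1.2, 0.1, 0.5]
grip_width: 0.997
grasp_force: 0.0
(array([-6.3,  9.9, 67.5]), array([-0.002,  0.   ,  0.002])) (array([ -6.3,  10. , 121.5]), array([-0.002,  0.   ,  0.002]))
```

To row units: 121 mm is 1.21, 115 mm is 1.15, -0.002 rad is -0.01.

```bash
python3 jog.py '[[1, -0.03, 0.05, 0.2, -0.01, 0, 0], [1, -0.06, 0.1, 0.6, -0.01, 0, 0], [1, -0.06, 0.1, 0.95, -0.01, 0, 0], [1, -0.06, 0.1, 1.15, -0.01, 0, 0], [1, -0.06, 0.1, 1.21, -0.01, 0, 0], [1, -0.06, 0.1, 1.21, -0.01, 0, 0]]'; python3 jog.py '[[0.5, 0, 0, 0, 0, 0, 0], [0, 0, 0, 0, 0, 0, 0], [0, 0, 0, 0, 0, 0, 0], [0, 0, 0, 0, 0, 0, 0], [0, 0, 0, 0, 0, 0, 0], [0, 0, 0, 0, 0, 0, 0], [0, 0, 0, 0, 0, 0, 0]]' 50
```

```text
time: 15.95
ee_pos: [486.2, -320.1, 46.6]
tcp_rot: [-3.141, -0.049, 0.001]
wrist_force: [-0.3, 0.2, -0.1]
grip_width: 0.995
grasp_force: 0.0
time: 16.65
ee_pos: [485.8, -321.3, 47.0]
tcp_rot: [3.14, 0.046, -0.0]
wrist_force: [-0.8, 0.8, 5.7]
grip_width: 0.155
grasp_force: 49.7
```

To row units: 75 mm is 0.75, 71 mm is 0.71.

```bash
python3 jog.py '[[0, 0, 0.04, 0, 0, 0, 0], [0, 0, 0.14, 0, 0, 0, 0], [0, 0, 0.26, 0, 0, 0, 0], [0, 0, 0.38, 0, 0, 0, 0], [0, 0, 0.5, 0, 0, 0, 0], [0, 0, 0.62, 0, 0, 0, 0], [0, 0, 0.71, 0, 0, 0, 0], [0, 0, 0.75, 0, 0, 0, 0]]'; python3 jog.py '[[0, 0, 0, 0, 0, 0, 0], [0, 0, 0, 0, 0, 0, 0]]'
```

```text
time: 17.45
ee_pos: [488.1, -396.5, 47.0]
tcp_rot: [3.141, 0.046, -0.0]
wrist_force: [-3.8, 17.6, 15.2]
grip_width: 0.152
grasp_force: 51.1
time: 17.65
ee_pos: [488.1, -396.3, 47.0]
tcp_rot: [3.14, 0.046, -0.0]
wrist_force: [-1.3, 0.9, 5.7]
grip_width: 0.151
grasp_force: 49.7
```

```bash
python3 jog.py '[[0.3, 0, 0, 0, 0, 0, 0], [0.5, 0, 0, 0, 0, 0, 0], [0.5, 0, 0, 0, 0, 0, 0], [0.5, 0, 0, -0.15, 0, 0, 0], [0.5, 0, 0, -0.45, 0, 0, 0], [0.5, 0, 0, -0.85, 0, 0, 0], [0.5, 0, 0, -1.2, 0, 0, 0], [0.5, 0, 0, -1.35, 0, 0, 0]]'; python3 - <<'E'
from h import *
s=ctrl.observe();print(s['qpos'].round(2),s['ee_pos'])
p,d,i=snap('wrist','w6')
v,u=np.mgrid[0:400:1,0:640:1];X=cast_depth(i,d,np.c_[u.ravel(),v.ravel()])
m=(abs(X[:,0]-488)<60)&(abs(X[:,1]+400)<60)&(abs(X[:,2]-66)<3)
r=cv2.minAreaRect(X[m,:2].astype(np.float32));print(r,'lid y',np.dot(np.array(r[0])-CO,[-np.sin(CY),np.cos(CY)]))
p,d,i=snap('top')
for n,lo,hi in(('red',(0,150,60),(5,255,255)),('yel',(24,150,60),(33,255,255)),('grn',(40,80,40),(85,255,255)),('terra',(5,80,60),(14,190,255))):
  for c in blobs(p,lo,hi,15)[:8]:
    r=rect(i,c,30)
    if abs(r[0][0]-486)<140 and abs(r[0][1]-295)<160: print(n,r)
E
```

```text
time: 18.45
ee_pos: [488.9, -396.7, 186.3]
tcp_rot: [3.138, 0.047, 0.005]
wrist_force: [-0.6, -0.6, -0.5]
grip_width: 0.502
grasp_force: 0.0
[ 0.79  0.48 -0.22  1.64  0.12  1.03 -1.  ] [ 488.9393223  -396.74157836  186.30773274]
((488.7239685058594, -396.9883728027344), (43.7380256652832, 13.501773834228516), 1.2305411100387573) lid y -92.75141023660481
red ((451.47674560546875, 267.9423522949219), (27.154834747314453, 26.909801483154297), 89.4900894165039)
yel ((515.3329467773438, 261.01629638671875), (27.285743713378906, 27.171335220336914), 89.52086639404297)
grn ((457.7408752441406, 331.2272644042969), (27.528715133666992, 27.74543571472168), 83.47036743164062)
terra ((521.1102905273438, 324.36993408203125), (27.379005432128906, 27.512144088745117), 82.59369659423828)
```

The lid is fully open (y = -92.7). I go over the board with the tool turned about 82°, so that the fingers will close across the case's x.

Units first: shifts go in units of 100 mm and turns go in units of 0.2 rad. So -60 mm is -0.6, -44 mm is -0.44, -1 rad is -5.

```bash
python3 jog.py '[[0.5, 0, -0.18, -0.05, 0, 0, -0.25], [0.5, 0.01, -0.6, -0.15, 0, 0, -0.85], [0.5, 0.03, -1.08, -0.25, 0, 0, -1.5], [0.5, 0.04, -1.57, -0.35, 0, 0, -2.2], [0.5, 0.05, -2.06, -0.4, 0, 0, -2.9], [0.5, 0.06, -2.55, -0.42, 0, 0, -3.6], [0.5, 0.08, -3.04, -0.43, 0, 0, -4.3], [0.5, 0.09, -3.53, -0.44, 0, 0, -5]]'; python3 - <<'E'
from h import *
print(rel(down(486,290,230,np.deg2rad(83.5))))
E
```

```text
time: 19.35
ee_pos: [485.2, -40.4, 224.8]
tcp_rot: [-2.728, -1.557, 0.003]
wrist_force: [1.0, 0.4, -0.3]
grip_width: 0.502
grasp_force: 0.0
(array([ 284.9, -167.3,   -5.4]), array([-0.001,  0.001, -0.42 ]))
```

To row units: 285 mm is 2.85, 275 mm is 2.75, -0.42 rad is -2.1.

```bash
python3 jog.py '[[0.5, 0.4, -0.24, -0.05, 0, 0, -0.5], [0.5, 0.82, -0.48, -0.05, 0, 0, -1.1], [0.5, 1.24, -0.73, -0.05, 0, 0, -1.5], [0.5, 1.66, -0.97, -0.05, 0, 0, -1.8], [0.5, 2.08, -1.22, -0.05, 0, 0, -2], [0.5, 2.48, -1.46, -0.05, 0, 0, -2.1], [0.5, 2.75, -1.61, -0.05, 0, 0, -2.1], [0.5, 2.85, -1.67, -0.05, 0, 0, -2.1]]'; python3 jog.py '[[0.5, 0, 0, 0, 0, 0, 0], [0.5, 0, 0, 0, 0, 0, 0]]'; cat >> h.py <<'E'
def blocks(p,d,i):
    """block tops on the board by depth (z 26..34), in the wrist view -> centre, size, angle, median hsv"""
    v,u=np.mgrid[0:400,0:640];X=cast_depth(i,d,np.c_[u.ravel(),v.ravel()])
    m=(abs(X[:,0]-486)<130)&(abs(X[:,1]-295)<150)&(abs(X[:,2]-30)<3.5)
    M=cv2.morphologyEx(m.reshape(400,640).astype(np.uint8)*255,cv2.MORPH_OPEN,np.ones((5,5)))
    H=cv2.cvtColor(p,cv2.COLOR_RGB2HSV);X=X.reshape(400,640,3)
    n,l,st,ce=cv2.connectedComponentsWithStats(M)
    for k in range(1,n):
        if st[k,4]<150: continue
        q=l==k;r=cv2.minAreaRect(X[q][:,:2].astype(np.float32))
        print(np.round(r[0],1),np.round(r[1],1),round(r[2],1),'z',np.median(X[q][:,2]).round(1),'hsv',np.median(H[q],0),'px',ce[k].round())
E
python3 - <<'E'
from h import *
print(ctrl.observe()['ee_pos'],ctrl.observe()['qpos'].round(2))
blocks(*snap('wrist','w7'))
E
```

```text
time: 20.15
ee_pos: [488.1, 290.9, 229.4]
tcp_rot: [-2.345, -2.089, 0.003]
wrist_force: [-0.6, -0.6, -0.3]
grip_width: 0.501
grasp_force: 0.0
time: 20.35
ee_pos: [489.9, 286.3, 229.6]
tcp_rot: [2.352, 2.083, -0.003]
wrist_force: [0.8, 0.4, -0.8]
grip_width: 0.496
grasp_force: 0.0
[489.85473259 286.26103331 229.64968425] [ 0.01  0.41 -0.76  1.74  0.31  1.12 -0.97]
[521.2 324.7] [25.9 25.4] 83.3 z 30.5 hsv [  9. 170. 132.] px [342. 131.]
[457.4 332. ] [25.1 26.1] 83.2 z 30.6 hsv [ 60. 124.  99.] px [276. 131.]
[451.2 267.6] [26.2 25.9] 82.1 z 30.5 hsv [  2. 209. 121.] px [280. 195.]
[514.4 261. ] [26.  25.7] 83.0 z 30.3 hsv [ 31. 163. 188.] px [341. 194.]
```

Block tops measure 26 mm square at z = 30.5, with yaw about -7°. First is the yellow block.

```bash
python3 - <<'E'
from h import *
print(rel(down(514.4,261,13,np.deg2rad(83.2))))
E
```

```text
(array([-21.3,  27.2, 216.9]), array([-0.001,  0.002, -0.003]))
```

```bash
python3 jog.py '[[0.5, -0.08, 0.1, 0.25, 0, 0, 0], [0.5, -0.18, 0.23, 0.7, 0, 0.01, 0], [0.5, -0.21, 0.27, 1.15, 0, 0.01, 0], [0.5, -0.21, 0.27, 1.55, 0, 0.01, 0], [0.5, -0.21, 0.27, 1.9, 0, 0.01, 0], [0.5, -0.21, 0.27, 2.1, 0, 0.01, 0], [0.5, -0.21, 0.27, 2.17, 0, 0.01, 0], [0.5, -0.21, 0.27, 2.17, 0, 0.01, 0]]'; python3 jog.py '[[0.3, 0, 0, 0, 0, 0, 0], [0.2, 0, 0, 0, 0, 0, 0], [0, 0, 0, 0, 0, 0, 0], [0, 0, 0, 0, 0, 0, 0], [0, 0, 0, 0, 0, 0, 0], [0, 0, 0, 0, 0, 0, 0]]' 30; python3 jog.py '[[0, 0, 0, -0.1, 0, 0, 0], [0, 0, 0, -0.4, 0, 0, 0], [0, 0, 0, -0.8, 0, 0, 0], [0, 0, 0, -1.05, 0, 0, 0], [0, 0, 0, -1.15, 0, 0, 0]]'; python3 - <<'E'
from h import *
x,y=case(0,141.5);yw=np.pi/2+CY
print(case(0,141.5),rel(down(x,y,110,yw)))
E
```

```text
time: 21.2
ee_pos: [514.3, 262.1, 13.0]
tcp_rot: [-2.352, -2.081, 0.0]
wrist_force: [-0.2, -0.6, -0.1]
grip_width: 0.501
grasp_force: 0.0
time: 21.8
ee_pos: [515.1, 263.2, 14.6]
tcp_rot: [-2.352, -2.082, -0.004]
wrist_force: [-1.4, -2.7, 10.0]
grip_width: 0.298
grasp_force: 31.0
time: 22.3
ee_pos: [515.2, 263.6, 131.7]
tcp_rot: [2.352, 2.083, 0.007]
wrist_force: [0.1, 0.3, -0.9]
grip_width: 0.296
grasp_force: 29.8
[ 481.12565574 -162.8586704 ] (array([-427.5,   17.6,   20.4]), array([ 0.003, -0.003, -0.15 ]))
```

```bash
python3 jog.py '[[0, -0.18, 0, 0, 0, 0, 0], [0, -0.62, 0.02, 0, 0, 0, -0.1], [0, -1.11, 0.04, 0, 0, 0, -0.2], [0, -1.6, 0.06, 0, 0, 0, -0.3], [0, -2.09, 0.08, 0, 0, 0, -0.4], [0, -2.58, 0.1, 0, 0, 0, -0.5], [0, -3.07, 0.12, 0, 0, 0, -0.6], [0, -3.56, 0.15, 0, 0, 0, -0.7]]'; python3 jog.py '[[0, -0.4, -0.03, 0, 0, 0, -0.05], [0, -0.62, -0.06, 0, 0, 0, -0.05], [0, -0.66, -0.06, 0, 0, 0, -0.05], [0, -0.66, -0.06, 0, 0, 0, -0.05]]'; python3 - <<'E'
from h import *
x,y=case(0,143.3);yw=np.pi/2+CY
print(ctrl.observe()['grip_width'],rel(down(x,y,55,yw)),rel(down(x,y,11,yw)))
E
```

```text
time: 23.1
ee_pos: [485.4, -94.2, 127.9]
tcp_rot: [-2.199, -2.243, -0.001]
wrist_force: [1.4, -0.4, -0.0]
grip_width: 0.293
grasp_force: 29.8
time: 23.5
ee_pos: [481.2, -158.6, 127.6]
tcp_rot: [-2.19, -2.251, -0.001]
wrist_force: [-0.1, 1.3, -0.8]
grip_width: 0.291
grasp_force: 29.8
0.2908832768196702 (array([-2.5, -0.1, 72.6]), array([-0.   , -0.002, -0.001])) (array([-2.600e+00, -1.000e-01,  1.166e+02]), array([-0.   , -0.002, -0.001]))
```

To row units: 116.5 mm is 1.165, 116 mm is 1.16, -0.002 rad is -0.01.

```bash
python3 jog.py '[[0, -0.02, 0, 0.2, 0, 0, 0], [0, -0.025, 0, 0.55, 0, -0.01, 0], [0, -0.025, 0, 0.85, 0, -0.01, 0], [0, -0.025, 0, 1.03, 0, -0.01, 0], [0, -0.025, 0, 1.12, 0, -0.01, 0], [0, -0.025, 0, 1.16, 0, -0.01, 0], [0, -0.025, 0, 1.165, 0, -0.01, 0]]'; python3 jog.py '[[0.35, 0, 0, 0, 0, 0, 0], [0.42, 0, 0, 0, 0, 0, 0], [0.45, 0, 0, 0, 0, 0, 0], [0.45, 0, 0, -0.08, 0, 0, 0], [0.45, 0, 0, -0.35, 0, 0, 0], [0.45, 0, 0, -0.75, 0, 0, 0], [0.45, 0, 0, -1.1, 0, 0, 0], [0.45, 0, 0, -1.2, 0, 0, 0]]'; python3 - <<'E'
from h import *
p,d,i=snap('wrist','w8')
print(proj(i,np.r_[case(0,141.5),26]),ctrl.observe()['ee_pos'])
x,y=451.2,267.6
print(rel(down(x,y,131,np.deg2rad(82.8))))
E
```

```text
time: 24.2
ee_pos: [481.8, -160.1, 11.4]
tcp_rot: [2.188, 2.254, -0.0]
wrist_force: [0.1, 1.2, -0.5]
grip_width: 0.298
grasp_force: 29.8
time: 25.0
ee_pos: [482.8, -160.9, 134.9]
tcp_rot: [2.186, 2.25, 0.001]
wrist_force: [-0.0, 0.7, -0.1]
grip_width: 0.447
grasp_force: 0.0
[[311.46508152 201.92004953]] [ 482.76321246 -161.04875454  134.65785646]
(array([429.4, -19.3,   2.3]), array([0.004, 0.003, 0.154]))
```

View pics/w8.png

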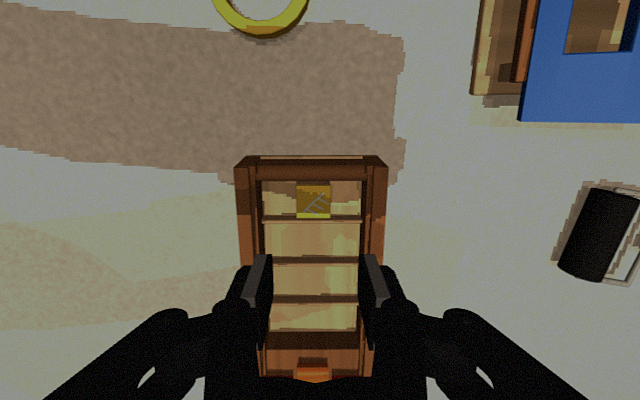

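The yellow block lies flat in the end compartment at (313,201). Next is red.

```bash
python3 jog.py '[[0.45, 0.18, 0, 0, 0, 0, 0], [0.5, 0.62, -0.03, 0, 0, 0, 0.1], [0.5, 1.11, -0.05, 0, 0, 0, 0.2], [0.5, 1.6, -0.07, 0, 0, 0, 0.3], [0.5, 2.09, -0.09, 0, 0, 0, 0.4], [0.5, 2.58, -0.11, 0, 0, 0, 0.5], [0.5, 3.07, -0.14, 0, 0, 0, 0.6], [0.5, 3.56, -0.16, 0, 0, 0, 0.7]]'; python3 jog.py '[[0.5, 0.45, 0.02, 0, 0, 0, 0.05], [0.5, 0.68, 0.05, 0, 0, 0, 0.07], [0.5, 0.73, 0.06, 0, 0, 0, 0.07], [0.5, 0.73, 0.06, 0, 0, 0, 0.07]]'; python3 - <<'E'
from h import *
blocks(*snap('wrist'))
print(ctrl.observe()['ee_pos'],rel(down(451.2,267.6,13,np.deg2rad(82.8))))
E
```

```text
time: 25.85
ee_pos: [454.3, 196.4, 130.3]
tcp_rot: [2.342, 2.093, -0.002]
wrist_force: [1.3, -0.4, -0.8]
grip_width: 0.503
grasp_force: 0.0
time: 26.25
ee_pos: [468.8, 266.8, 130.0]
tcp_rot: [-2.355, -2.079, 0.003]
wrist_force: [0.8, -1.1, -0.3]
grip_width: 0.498
grasp_force: 0.0
[457.2 331.7] [25.9 26.2] 83.0 z 30.5 hsv [ 61.  129.  117.5] px [286. 114.]
[520.6 324.4] [25.8 26.2] 82.9 z 30.5 hsv [  9. 169. 155.] px [380. 113.]
[451.2 267.6] [26.4 26.1] 81.0 z 30.4 hsv [  2. 207. 146.] px [291. 205.]
[468.89915728 265.83965515 130.12125179] (array([ -0.3, -17.6, 117.1]), array([-0.001,  0.002,  0.   ]))
```

To row units: 117 mm is 1.17, 112 mm is 1.12, 0.002 rad is 0.01.

```bash
python3 jog.py '[[0.5, 0, -0.09, 0.05, 0, 0, 0], [0.5, 0, -0.175, 0.25, 0, 0.01, 0], [0.5, 0, -0.175, 0.6, 0, 0.01, 0], [0.5, 0, -0.175, 0.92, 0, 0.01, 0], [0.5, 0, -0.175, 1.12, 0, 0.01, 0], [0.5, 0, -0.175, 1.17, 0, 0.01, 0], [0.5, 0, -0.175, 1.17, 0, 0.01, 0]]'; python3 jog.py '[[0.3, 0, 0, 0, 0, 0, 0], [0.2, 0, 0, 0, 0, 0, 0], [0, 0, 0, 0, 0, 0, 0], [0, 0, 0, 0, 0, 0, 0], [0, 0, 0, 0, 0, 0, 0], [0, 0, 0, 0, 0, 0, 0]]' 30; python3 jog.py '[[0, 0, 0, -0.1, 0, 0, 0], [0, 0, 0, -0.4, 0, 0, 0], [0, 0, 0, -0.8, 0, 0, 0], [0, 0, 0, -1.05, 0, 0, 0], [0, 0, 0, -1.15, 0, 0, 0]]'; python3 - <<'E'
from h import *
x,y=case(0,104.5);yw=np.pi/2+CY
print(rel(down(x,y,128,yw)))
E
```

```text
time: 27.0
ee_pos: [451.3, 268.1, 13.7]
tcp_rot: [-2.356, -2.077, 0.0]
wrist_force: [-0.7, -0.3, 0.0]
grip_width: 0.502
grasp_force: 0.0
time: 27.6
ee_pos: [452.5, 268.9, 15.1]
tcp_rot: [-2.356, -2.078, -0.004]
wrist_force: [-2.0, -2.4, 9.9]
grip_width: 0.3
grasp_force: 30.8
time: 28.1
ee_pos: [452.7, 269.2, 132.1]
tcp_rot: [2.356, 2.078, 0.007]
wrist_force: [0.5, 0.2, -0.4]
grip_width: 0.295
grasp_force: 29.6
(array([-461.7,   87.8,    2.9]), array([ 0.004, -0.003, -0.154]))
```

To row units: -350 mm is -3.5, -302 mm is -3.02, -0.15 rad is -0.75.

```bash
python3 jog.py '[[0, -0.18, 0.04, 0, 0, 0, 0], [0, -0.62, 0.12, 0, 0, 0, -0.1], [0, -1.1, 0.21, 0, 0, 0, -0.2], [0, -1.58, 0.3, 0, 0, 0, -0.3], [0, -2.06, 0.39, 0, 0, 0, -0.4], [0, -2.54, 0.48, 0, 0, 0, -0.5], [0, -3.02, 0.57, 0, 0, 0, -0.6], [0, -3.5, 0.67, 0, 0, 0, -0.75]]'; python3 jog.py '[[0, -0.45, 0.02, 0, 0, 0, 0], [0, -0.85, 0.03, 0, 0, 0, 0], [0, -1.04, 0.04, 0, 0, 0, 0], [0, -1.07, 0.04, 0, 0, 0, 0], [0, -1.07, 0.04, 0, 0, 0, 0]]'; python3 - <<'E'
from h import *
x,y=case(0,104.8);yw=np.pi/2+CY
print(ctrl.observe()['ee_pos'],ctrl.observe()['grip_width'],rel(down(x,y,11.2,yw)))
E
```

```text
time: 28.9
ee_pos: [474.2, -89.1, 128.6]
tcp_rot: [-2.192, -2.249, -0.001]
wrist_force: [1.4, -0.4, -0.3]
grip_width: 0.293
grasp_force: 29.6
time: 29.4
ee_pos: [481.1, -193.6, 128.1]
tcp_rot: [-2.193, -2.247, -0.002]
wrist_force: [0.9, 1.3, -0.4]
grip_width: 0.301
grasp_force: 29.6
[ 481.08303476 -193.64376781  128.13814906] 0.30104704580928643 (array([ -6.1,   1. , 116.9]), array([-0.   , -0.002, -0.004]))
```

```bash
python3 jog.py '[[0, -0.03, 0.005, 0.2, 0, 0, 0], [0, -0.05, 0.01, 0.55, 0, -0.01, -0.02], [0, -0.05, 0.01, 0.85, 0, -0.01, -0.02], [0, -0.05, 0.01, 1.03, 0, -0.01, -0.02], [0, -0.05, 0.01, 1.12, 0, -0.01, -0.02], [0, -0.05, 0.01, 1.16, 0, -0.01, -0.02], [0, -0.05, 0.01, 1.17, 0, -0.01, -0.02]]'; python3 jog.py '[[0.35, 0, 0, 0, 0, 0, 0], [0.42, 0, 0, 0, 0, 0, 0], [0.45, 0, 0, 0, 0, 0, 0], [0.45, 0, 0, -0.08, 0, 0, 0], [0.45, 0, 0, -0.35, 0, 0, 0], [0.45, 0, 0, -0.75, 0, 0, 0], [0.45, 0, 0, -1.1, 0, 0, 0], [0.45, 0, 0, -1.2, 0, 0, 0]]'; python3 - <<'E'
from h import *
p,d,i=snap('wrist')
for n,lo,hi in(('red',(0,150,60),(5,255,255)),('yel',(22,150,60),(33,255,255))):
  for c in blobs(p,lo,hi,300)[:6]:
    r=rect(i,c,26);q=np.array(r[0])-CO
    print(n,'case',q@[np.cos(CY),np.sin(CY)],q@[-np.sin(CY),np.cos(CY)],r[1:])
print(rel(down(520.7,324.4,131,np.deg2rad(83))))
E
```

```text
time: 30.1
ee_pos: [482.8, -198.1, 11.6]
tcp_rot: [2.188, 2.254, -0.0]
wrist_force: [0.0, 0.2, 0.1]
grip_width: 0.296
grasp_force: 29.6
time: 30.9
ee_pos: [483.8, -199.0, 135.1]
tcp_rot: [2.186, 2.25, 0.001]
wrist_force: [-0.1, 0.3, 0.0]
grip_width: 0.451
grasp_force: 0.0
red case -0.15363291560056935 -44.80302024585644 ((91.75619506835938, 47.71207809448242), 2.648414134979248)
red case 0.6823908341206342 105.047998088189 ((25.352144241333008, 26.160634994506836), 1.5921963453292847)
(array([522.3,  51.9,   2.3]), array([0.004, 0.003, 0.151]))
```

To row units: 11 mm is 0.11, 356 mm is 3.56, 0.15 rad is 0.75.

```bash
python3 jog.py '[[0.45, 0.18, 0.02, 0, 0, 0, 0], [0.5, 0.62, 0.06, 0, 0, 0, 0.1], [0.5, 1.11, 0.11, 0, 0, 0, 0.2], [0.5, 1.6, 0.16, 0, 0, 0, 0.3], [0.5, 2.09, 0.21, 0, 0, 0, 0.4], [0.5, 2.58, 0.26, 0, 0, 0, 0.5], [0.5, 3.07, 0.31, 0, 0, 0, 0.6], [0.5, 3.56, 0.35, 0, 0, 0, 0.75]]'; python3 jog.py '[[0.5, 0.48, -0.03, 0, 0, 0, 0], [0.5, 0.96, -0.05, 0, 0, 0, 0], [0.5, 1.38, -0.07, 0, 0, 0, 0], [0.5, 1.6, -0.08, 0, 0, 0, 0], [0.5, 1.66, -0.08, 0, 0, 0, 0], [0.5, 1.66, -0.08, 0, 0, 0, 0]]'; python3 - <<'E'
from h import *
blocks(*snap('wrist'))
print(ctrl.observe()['ee_pos'],rel(down(520.7,324.4,13,np.deg2rad(83))))
E
```

```text
time: 31.75
ee_pos: [506.6, 160.0, 130.3]
tcp_rot: [2.353, 2.081, -0.002]
wrist_force: [1.4, -0.5, 0.1]
grip_width: 0.503
grasp_force: 0.0
time: 32.35
ee_pos: [518.7, 324.4, 130.0]
tcp_rot: [-2.351, -2.084, 0.002]
wrist_force: [0.7, -0.9, -0.1]
grip_width: 0.498
grasp_force: 0.0
[520.9 324.7] [26.4 25.5] 82.6 z 30.5 hsv [  9. 167. 153.] px [317. 202.]
[457.6 332. ] [25.9 26. ] 82.7 z 30.5 hsv [ 57.  122.5 106. ] px [230. 202.]
[519.0798019  323.19986353 130.11385842] (array([  1.6,   1.5, 117.1]), array([-0.001,  0.002,  0.001]))
```

To row units: 117 mm is 1.17, 113 mm is 1.13, 0.002 rad is 0.01.

```bash
python3 jog.py '[[0.5, 0.01, 0.01, 0.1, 0, 0, 0], [0.5, 0.01, 0.015, 0.35, 0, 0.01, 0], [0.5, 0.01, 0.015, 0.7, 0, 0.01, 0], [0.5, 0.01, 0.015, 0.98, 0, 0.01, 0], [0.5, 0.01, 0.015, 1.13, 0, 0.01, 0], [0.5, 0.01, 0.015, 1.17, 0, 0.01, 0], [0.5, 0.01, 0.015, 1.17, 0, 0.01, 0]]'; python3 jog.py '[[0.3, 0, 0, 0, 0, 0, 0], [0.2, 0, 0, 0, 0, 0, 0], [0, 0, 0, 0, 0, 0, 0], [0, 0, 0, 0, 0, 0, 0], [0, 0, 0, 0, 0, 0, 0], [0, 0, 0, 0, 0, 0, 0]]' 30; python3 jog.py '[[0, 0, 0, -0.1, 0, 0, 0], [0, 0, 0, -0.4, 0, 0, 0], [0, 0, 0, -0.8, 0, 0, 0], [0, 0, 0, -1.05, 0, 0, 0], [0, 0, 0, -1.15, 0, 0, 0]]'; python3 - <<'E'
from h import *
x,y=case(0,66.5);yw=np.pi/2+CY
print(rel(down(x,y,128,yw)))
E
```

```text
time: 33.1
ee_pos: [521.1, 324.5, 14.1]
tcp_rot: [-2.352, -2.082, -0.002]
wrist_force: [-0.4, 0.7, -0.7]
grip_width: 0.499
grasp_force: 0.0
time: 33.7
ee_pos: [521.7, 325.1, 15.3]
tcp_rot: [-2.352, -2.083, -0.005]
wrist_force: [-0.8, -1.1, 8.1]
grip_width: 0.294
grasp_force: 30.4
time: 34.2
ee_pos: [521.7, 325.3, 132.4]
tcp_rot: [2.352, 2.083, 0.008]
wrist_force: [-0.1, -0.0, -0.6]
grip_width: 0.3
grasp_force: 29.6
(array([-563.7,   29.9,    2.5]), array([ 0.004, -0.003, -0.15 ]))
```

```bash
python3 jog.py '[[0, -0.18, 0.01, 0, 0, 0, 0], [0, -0.62, 0.03, 0, 0, 0, -0.1], [0, -1.11, 0.06, 0, 0, 0, -0.2], [0, -1.6, 0.08, 0, 0, 0, -0.3], [0, -2.09, 0.11, 0, 0, 0, -0.4], [0, -2.58, 0.14, 0, 0, 0, -0.5], [0, -3.07, 0.16, 0, 0, 0, -0.6], [0, -3.56, 0.19, 0, 0, 0, -0.75]]'; python3 jog.py '[[0, -0.49, -0.05, 0, 0, 0, 0], [0, -0.98, -0.1, 0, 0, 0, 0], [0, -1.47, -0.15, 0, 0, 0, 0], [0, -1.85, -0.19, 0, 0, 0, 0], [0, -2.03, -0.2, 0, 0, 0, 0], [0, -2.07, -0.2, 0, 0, 0, 0], [0, -2.07, -0.2, 0, 0, 0, 0]]'; python3 - <<'E'
from h import *
x,y=case(0,66);yw=np.pi/2+CY
print(ctrl.observe()['ee_pos'],ctrl.observe()['grip_width'],rel(down(x,y,11.4,yw)))
E
```

```text
time: 35.0
ee_pos: [496.0, -33.1, 128.5]
tcp_rot: [-2.188, -2.254, -0.001]
wrist_force: [1.5, -0.2, -1.2]
grip_width: 0.298
grasp_force: 29.6
time: 35.7
ee_pos: [482.6, -238.4, 128.0]
tcp_rot: [-2.189, -2.252, -0.002]
wrist_force: [0.8, 1.0, -0.1]
grip_width: 0.296
grasp_force: 29.6
[ 482.55533464 -238.40280176  128.01563462] 0.29579756421989445 (array([-1.000e-01,  7.000e-01,  1.166e+02]), array([ 0.   , -0.002, -0.   ]))
```

```bash
python3 jog.py '[[0, 0.005, 0.005, 0.2, 0, 0, 0], [0, 0.01, 0.007, 0.55, 0, -0.01, 0], [0, 0.01, 0.007, 0.85, 0, -0.01, 0], [0, 0.01, 0.007, 1.03, 0, -0.01, 0], [0, 0.01, 0.007, 1.12, 0, -0.01, 0], [0, 0.01, 0.007, 1.16, 0, -0.01, 0], [0, 0.01, 0.007, 1.17, 0, -0.01, 0]]'; python3 jog.py '[[0.35, 0, 0, 0, 0, 0, 0], [0.42, 0, 0, 0, 0, 0, 0], [0.45, 0, 0, 0, 0, 0, 0], [0.45, 0, 0, -0.08, 0, 0, 0], [0.45, 0, 0, -0.35, 0, 0, 0], [0.45, 0, 0, -0.75, 0, 0, 0], [0.45, 0, 0, -1.1, 0, 0, 0], [0.45, 0, 0, -1.2, 0, 0, 0]]'; python3 - <<'E'
from h import *
p,d,i=snap('wrist','w9')
p,d,i=snap('top')
for c in blobs(p,(40,80,40),(85,255,255),15)[:8]:
    r=rect(i,c,30)
    if abs(r[0][0]-486)<140 and abs(r[0][1]-295)<160: print('grn',r)
print(rel(down(457.5,332,131,np.deg2rad(82.8))))
E
```

```text
time: 36.4
ee_pos: [483.8, -236.8, 11.5]
tcp_rot: [2.187, 2.253, 0.0]
wrist_force: [-0.1, -0.2, 0.5]
grip_width: 0.295
grasp_force: 29.6
time: 37.2
ee_pos: [484.7, -237.8, 135.1]
tcp_rot: [2.185, 2.249, 0.001]
wrist_force: [0.2, -0.0, 0.1]
grip_width: 0.45
grasp_force: 0.0
grn ((457.7408752441406, 331.2272644042969), (27.528715133666992, 27.74543571472168), 83.47036743164062)
(array([ 5.704e+02, -1.020e+01,  3.000e-01]), array([0.003, 0.002, 0.154]))
```

View pics/w9.png

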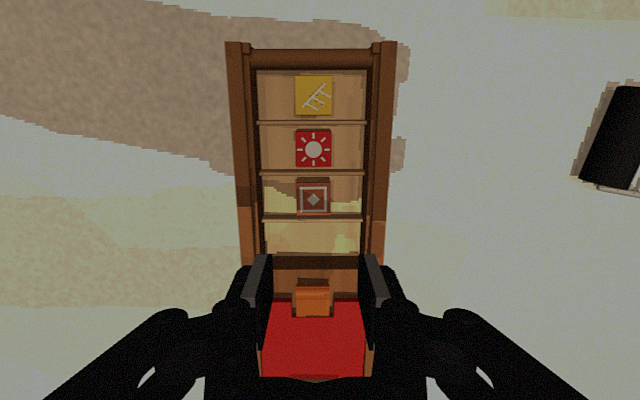

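Yellow (313,96), red (313,148) and terracotta (313,198) lie flat in their compartments. Next is green.

To row units: -7 mm is -0.07, -5 mm is -0.05, 0.154 rad is 0.77.

```bash
python3 jog.py '[[0.45, 0.18, 0, 0, 0, 0, 0], [0.5, 0.62, -0.01, 0, 0, 0, 0.1], [0.5, 1.11, -0.02, 0, 0, 0, 0.2], [0.5, 1.6, -0.03, 0, 0, 0, 0.3], [0.5, 2.09, -0.04, 0, 0, 0, 0.4], [0.5, 2.58, -0.05, 0, 0, 0, 0.5], [0.5, 3.07, -0.06, 0, 0, 0, 0.6], [0.5, 3.56, -0.07, 0, 0, 0, 0.77]]'; python3 jog.py '[[0.5, 0.48, -0.07, 0, 0, 0, 0], [0.5, 0.97, -0.15, 0, 0, 0, 0], [0.5, 1.46, -0.23, 0, 0, 0, 0], [0.5, 1.85, -0.3, 0, 0, 0, 0], [0.5, 2.05, -0.34, 0, 0, 0, 0], [0.5, 2.11, -0.36, 0, 0, 0, 0], [0.5, 2.11, -0.36, 0, 0, 0, 0], [0.5, 2.11, -0.36, 0, 0, 0, 0]]'; python3 - <<'E'
from h import *
blocks(*snap('wrist'))
print(ctrl.observe()['ee_pos'],rel(down(457.5,332,13,np.deg2rad(82.8))))
E
```

```text
time: 38.1
ee_pos: [465.0, 119.9, 129.9]
tcp_rot: [-2.357, -2.077, 0.002]
wrist_force: [0.4, -0.1, -0.1]
grip_width: 0.499
grasp_force: 0.0
time: 38.9
ee_pos: [456.8, 330.7, 130.1]
tcp_rot: [2.356, 2.076, -0.002]
wrist_force: [0.0, -0.2, 0.4]
grip_width: 0.499
grasp_force: 0.0
[457.2 332.1] [26.6 25.8] 83.4 z 30.5 hsv [ 61. 133. 110.] px [315. 201.]
[457.06762964 330.56274854 130.29065101] (array([  1.7,   0.2, 117.3]), array([ 0.   ,  0.002, -0.001]))
```

To row units: 117 mm is 1.17, 113 mm is 1.13, 0.002 rad is 0.01.

```bash
python3 jog.py '[[0.5, 0.01, 0, 0.1, 0, 0, 0], [0.5, 0.015, 0, 0.35, 0, 0.01, 0], [0.5, 0.015, 0, 0.7, 0, 0.01, 0], [0.5, 0.015, 0, 0.98, 0, 0.01, 0], [0.5, 0.015, 0, 1.13, 0, 0.01, 0], [0.5, 0.015, 0, 1.17, 0, 0.01, 0], [0.5, 0.015, 0, 1.17, 0, 0.01, 0]]'; python3 jog.py '[[0.3, 0, 0, 0, 0, 0, 0], [0.2, 0, 0, 0, 0, 0, 0], [0, 0, 0, 0, 0, 0, 0], [0, 0, 0, 0, 0, 0, 0], [0, 0, 0, 0, 0, 0, 0], [0, 0, 0, 0, 0, 0, 0]]' 30; python3 jog.py '[[0, 0, 0, -0.1, 0, 0, 0], [0, 0, 0, -0.4, 0, 0, 0], [0, 0, 0, -0.8, 0, 0, 0], [0, 0, 0, -1.05, 0, 0, 0], [0, 0, 0, -1.15, 0, 0, 0]]'; python3 - <<'E'
from h import *
x,y=case(0,29);yw=np.pi/2+CY
print(rel(down(x,y,128,yw)))
E
```

```text
time: 39.65
ee_pos: [457.0, 333.6, 13.9]
tcp_rot: [-2.356, -2.077, -0.002]
wrist_force: [-0.1, 1.3, 0.9]
grip_width: 0.5
grasp_force: 0.0
time: 40.25
ee_pos: [457.6, 334.0, 15.0]
tcp_rot: [-2.356, -2.078, -0.005]
wrist_force: [-0.4, -0.7, 8.1]
grip_width: 0.298
grasp_force: 30.5
time: 40.75
ee_pos: [457.7, 334.1, 132.1]
tcp_rot: [2.356, 2.078, 0.008]
wrist_force: [-0.0, 0.1, -0.5]
grip_width: 0.3
grasp_force: 29.6
(array([-601.3,  102.5,    2.3]), array([ 0.004, -0.003, -0.154]))
```

```bash
python3 jog.py '[[0, -0.18, 0.03, 0, 0, 0, 0], [0, -0.62, 0.1, 0, 0, 0, -0.1], [0, -1.11, 0.19, 0, 0, 0, -0.2], [0, -1.6, 0.27, 0, 0, 0, -0.3], [0, -2.08, 0.35, 0, 0, 0, -0.4], [0, -2.56, 0.43, 0, 0, 0, -0.5], [0, -3.04, 0.51, 0, 0, 0, -0.6], [0, -3.52, 0.59, 0, 0, 0, -0.77]]'; python3 jog.py '[[0, -0.49, 0.01, 0, 0, 0, 0], [0, -0.98, 0.02, 0, 0, 0, 0], [0, -1.47, 0.03, 0, 0, 0, 0], [0, -1.96, 0.04, 0, 0, 0, 0], [0, -2.3, 0.04, 0, 0, 0, 0], [0, -2.46, 0.04, 0, 0, 0, 0], [0, -2.48, 0.04, 0, 0, 0, 0], [0, -2.48, 0.04, 0, 0, 0, 0]]'; python3 - <<'E'
from h import *
x,y=case(0,29.5);yw=np.pi/2+CY
print(ctrl.observe()['ee_pos'],ctrl.observe()['grip_width'],rel(down(x,y,11.4,yw)))
E
```

```text
time: 41.55
ee_pos: [471.0, -25.3, 128.5]
tcp_rot: [-2.188, -2.254, -0.002]
wrist_force: [1.3, 0.4, -0.7]
grip_width: 0.297
grasp_force: 29.6
time: 42.35
ee_pos: [482.6, -270.0, 127.9]
tcp_rot: [-2.188, -2.253, -0.003]
wrist_force: [0.5, 0.2, 0.1]
grip_width: 0.296
grasp_force: 29.6
[ 482.60623668 -269.97512926  127.87521073] 0.2963687257073591 (array([ -5.1,   1.5, 116.5]), array([ 0.001, -0.002,  0.001]))
```

To row units: 117 mm is 1.17, 116 mm is 1.16, -0.002 rad is -0.01.

```bash
python3 jog.py '[[0, -0.03, 0.007, 0.2, 0, 0, 0], [0, -0.04, 0.015, 0.55, 0, -0.01, 0], [0, -0.04, 0.015, 0.85, 0, -0.01, 0], [0, -0.04, 0.015, 1.03, 0, -0.01, 0], [0, -0.04, 0.015, 1.12, 0, -0.01, 0], [0, -0.04, 0.015, 1.16, 0, -0.01, 0], [0, -0.04, 0.015, 1.17, 0, -0.01, 0]]'; python3 jog.py '[[0.35, 0, 0, 0, 0, 0, 0], [0.42, 0, 0, 0, 0, 0, 0], [0.45, 0, 0, 0, 0, 0, 0], [0.45, 0, 0, -0.08, 0, 0, 0], [0.45, 0, 0, -0.35, 0, 0, 0], [0.45, 0, 0, -0.75, 0, 0, 0], [0.45, 0, 0, -1.1, 0, 0, 0], [0.45, 0, 0, -1.2, 0, 0, 0]]'; python3 - <<'E'
from h import *
p,d,i=snap('wrist','w10')
print(rel(down(*case(0,-92.7),134,CY)))
E
```

```text
time: 43.05
ee_pos: [484.7, -274.2, 11.4]
tcp_rot: [2.187, 2.253, 0.0]
wrist_force: [1.0, 0.2, -0.8]
grip_width: 0.294
grasp_force: 29.6
time: 43.85
ee_pos: [485.6, -275.2, 135.0]
tcp_rot: [2.185, 2.249, 0.001]
wrist_force: [1.2, -0.6, 0.3]
grip_width: 0.449
grasp_force: 0.0
(array([-121.6,   -1.1,    1.1]), array([ 0.006, -0.   ,  1.571]))
```

View pics/w10.png

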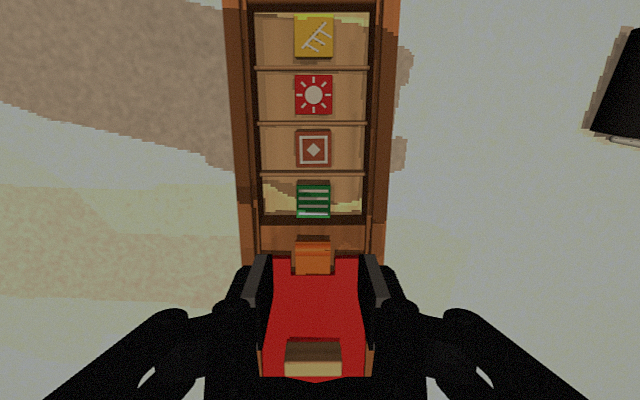

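All four blocks are flat and face up: yellow (314,37), red (313,95), terracotta (313,150), green (313,200). The lid's rib is at (313,357). Next I close the lid.

To row units: -30 mm is -0.3, -10 mm is -0.1, 1.17 rad is 5.85.

```bash
python3 jog.py '[[0.6, -0.1, 0, 0, 0, 0, 0.6], [0.6, -0.3, 0, 0, 0, 0, 1.35], [0.6, -0.5, 0, 0, 0, 0, 2.1], [0.6, -0.7, 0, 0, 0, 0, 2.85], [0.6, -0.9, 0, 0, 0, 0, 3.6], [0.6, -1.1, 0, 0, 0, 0, 4.35], [0.6, -1.18, 0, 0, 0, 0, 5.1], [0.6, -1.21, -0.01, 0, 0, 0, 5.85]]'; python3 jog.py '[[0.6, 0, 0, 0, 0, 0, 0.75], [0.6, 0, 0, 0, 0, 0, 1.5], [0.6, 0, 0, 0, 0, 0, 1.95], [0.6, 0, 0, 0, 0, 0, 2], [0.6, 0, 0, 0, 0, 0, 2], [0.6, 0, 0, 0, 0, 0, 2]]'; python3 - <<'E'
from h import *
s=ctrl.observe();print(s['ee_pos'],s['qpos'].round(2),rel(down(*case(0.5,-92.7),46.5,CY)))
E
```

```text
time: 44.7
ee_pos: [486.0, -396.5, 129.8]
tcp_rot: [-3.072, -0.658, 0.001]
wrist_force: [0.3, 0.2, 0.2]
grip_width: 0.597
grasp_force: 0.0
time: 45.3
ee_pos: [486.5, -395.6, 130.6]
tcp_rot: [3.141, 0.05, 0.0]
wrist_force: [0.6, -0.4, -0.2]
grip_width: 0.598
grasp_force: 0.0
[ 486.5211611  -395.57580566  130.63738124] [ 0.87  0.55 -0.32  1.69  0.2   0.94 -1.06] (array([ 1.8,  1.4, 84.1]), array([ 0.   , -0.   ,  0.003]))
```

To row units: 84 mm is 0.84, 81 mm is 0.81, 0.003 rad is 0.015.

```bash
python3 jog.py '[[0.6, 0.01, 0.01, 0.15, 0, 0, 0.015], [0.6, 0.02, 0.01, 0.45, 0, 0, 0.015], [0.6, 0.02, 0.01, 0.7, 0, 0, 0.015], [0.6, 0.02, 0.01, 0.81, 0, 0, 0.015], [0.6, 0.02, 0.01, 0.84, 0, 0, 0.015], [0.6, 0.02, 0.01, 0.84, 0, 0, 0.015]]'; python3 jog.py '[[0.3, 0, 0, 0, 0, 0, 0], [0, 0, 0, 0, 0, 0, 0], [0, 0, 0, 0, 0, 0, 0], [0, 0, 0, 0, 0, 0, 0], [0, 0, 0, 0, 0, 0, 0], [0, 0, 0, 0, 0, 0, 0]]' 50
```

```text
time: 45.9
ee_pos: [488.9, -396.7, 47.1]
tcp_rot: [3.141, 0.042, 0.001]
wrist_force: [-0.1, 0.1, 0.7]
grip_width: 0.601
grasp_force: 0.0
time: 46.5
ee_pos: [489.2, -396.3, 48.0]
tcp_rot: [3.141, 0.043, 0.002]
wrist_force: [-1.3, 4.7, 10.0]
grip_width: 0.151
grasp_force: 49.9
```

To row units: -80 mm is -0.8, -78 mm is -0.78.

```bash
python3 jog.py '[[0, 0, -0.05, 0, 0, 0, 0], [0, 0, -0.18, 0, 0, 0, 0], [0, 0, -0.34, 0, 0, 0, 0], [0, 0, -0.5, 0, 0, 0, 0], [0, 0, -0.66, 0, 0, 0, 0], [0, 0, -0.78, 0, 0, 0, 0], [0, 0, -0.8, 0, 0, 0, 0], [0, 0, -0.8, 0, 0, 0, 0]]';  python3 jog.py '[[0, 0, -0.05, 0, 0, 0, 0], [0, 0, -0.18, 0, 0, 0, 0], [0, 0, -0.34, 0, 0, 0, 0], [0, 0, -0.5, 0, 0, 0, 0], [0, 0, -0.64, 0, 0, 0, 0], [0, 0, -0.73, 0, 0, 0, 0], [0, 0, -0.75, 0, 0, 0, 0], [0, 0, -0.75, 0, 0, 0, 0]]'
```

```text
time: 47.3
ee_pos: [487.4, -315.9, 48.0]
tcp_rot: [3.14, 0.043, 0.003]
wrist_force: [-1.3, 6.2, 13.4]
grip_width: 0.15
grasp_force: 50.5
time: 48.1
ee_pos: [485.5, -241.6, 48.0]
tcp_rot: [3.14, 0.043, 0.004]
wrist_force: [0.8, 2.2, 11.9]
grip_width: 0.151
grasp_force: 50.4
```

To row units: -3 mm is -0.03, -0.5 mm is -0.005.

```bash
python3 jog.py '[[0, -0.002, -0.03, 0, 0, 0, 0], [0, -0.004, -0.07, 0, 0, 0, 0], [0, -0.005, -0.1, 0, 0, 0, 0], [0, -0.005, -0.13, 0, 0, 0, 0], [0, -0.005, -0.16, 0, 0, 0, 0], [0, -0.005, -0.18, 0, 0, 0, 0]]';  python3 jog.py '[[0, 0, -0.02, 0, 0, 0, 0], [0, 0, -0.04, 0, 0, 0, 0], [0, 0, -0.06, 0, 0, 0, 0], [0, 0, -0.06, 0, 0, 0, 0]]'; python3 jog.py '[[0, 0, -0.01, 0, 0, 0, 0], [0, 0, -0.02, 0, 0, 0, 0], [0, 0, -0.02, 0, 0, 0, 0]]'
```

```text
time: 48.7
ee_pos: [484.5, -224.8, 48.0]
tcp_rot: [3.139, 0.041, 0.004]
wrist_force: [0.1, -5.9, 9.2]
grip_width: 0.152
grasp_force: 50.0
time: 49.1
ee_pos: [484.4, -218.5, 48.0]
tcp_rot: [3.139, 0.041, 0.004]
wrist_force: [-0.5, -2.6, 10.3]
grip_width: 0.15
grasp_force: 50.2
time: 49.4
ee_pos: [484.4, -217.2, 48.0]
tcp_rot: [3.138, 0.041, 0.005]
wrist_force: [2.1, -7.0, 5.9]
grip_width: 0.154
grasp_force: 49.9
```

To row units: -1.5 mm is -0.015, -1 mm is -0.01.

```bash
python3 jog.py '[[0, 0, -0.01, 0, 0, 0, 0], [0, 0, -0.015, 0, 0, 0, 0], [0, 0, -0.015, 0, 0, 0, 0]]'; python3 jog.py '[[0, 0, 0.015, 0, 0, 0, 0], [0.3, 0, 0.02, 0, 0, 0, 0], [0.6, 0, 0.02, 0, 0, 0, 0], [0.6, 0, 0.02, 0, 0, 0, 0], [0.6, 0, 0.02, 0, 0, 0, 0], [0.6, 0, 0.02, -0.2, 0, 0, 0], [0.6, 0, 0.02, -0.6, 0, 0, 0], [0.6, 0, 0.02, -1, 0, 0, 0]]'; python3 jog.py '[[0.6, 0, 0.1, -0.4, 0, 0, 0], [0.6, 0, 0.25, -0.8, 0, 0, 0], [0.6, 0, 0.4, -1, 0, 0, 0], [0.6, 0, 0.4, -1, 0, 0, 0], [0.6, 0, 0.4, -1, 0, 0, 0]]'; python3 - <<'E'
from h import *
p,d,i=snap('wrist','w11')
v,u=np.mgrid[0:400:1,0:640:1];X=cast_depth(i,d,np.c_[u.ravel(),v.ravel()])
C=X[:,:2]-CO;C=np.c_[C@[np.cos(CY),np.sin(CY)],C@[-np.sin(CY),np.cos(CY)]]
m=(abs(C[:,0])<40)&(abs(C[:,1]-86)<40)&(abs(X[:,2]-66)<3)
print('rib',cv2.minAreaRect(C[m].astype(np.float32)))
for c in blobs(p,(8,150,60),(16,255,255),100)[:3]:
    t=cast_depth(i,d,c.reshape(-1,2));print('orange',np.median(t,0),cv2.boundingRect(c))
m=(abs(C[:,0])<10)&(abs(C[:,1]-170)<14)
for b in range(156,186,3):
    k=m&(C[:,1]>=b)&(C[:,1]<b+3);print(b,np.median(X[k,2]).round(1) if k.any() else None,end=' ')
snap('top','t12');snap('scene','s12')
E
```

```text
time: 49.7
ee_pos: [484.5, -217.1, 48.1]
tcp_rot: [3.137, 0.039, 0.006]
wrist_force: [3.6, -14.7, 3.9]
grip_width: 0.148
grasp_force: 49.5
time: 50.5
ee_pos: [482.9, -215.7, 147.7]
tcp_rot: [-3.141, -0.042, 0.001]
wrist_force: [1.1, -0.3, 0.6]
grip_width: 0.598
grasp_force: 0.0
time: 51.0
ee_pos: [484.2, -255.9, 246.5]
tcp_rot: [3.141, 0.041, 0.001]
wrist_force: [-0.4, 0.4, -0.6]
grip_width: 0.598
grasp_force: 0.0
rib ((1.4854793548583984, 86.20191192626953), (43.12324142456055, 14.048046112060547), 0.19704042375087738)
orange [ 526.26027331 -304.44998403   47.22409369] (185, 120, 366, 88)
orange [ 439.11974259 -310.60374369   48.20083604] (196, 208, 337, 16)
orange [ 484.38970617 -136.41823191   40.89034963] (185, 157, 28, 31)
156 41.3 159 41.5 162 41.4 165 41.5 168 42.5 171 44.1 174 43.9 177 42.2 180 -0.4 183 0.8
```

View pics/w11.png

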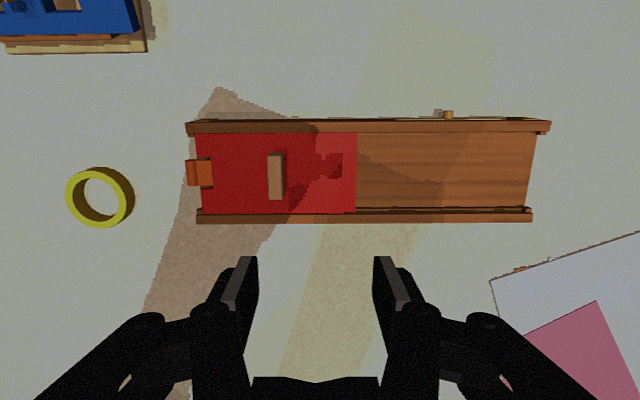

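View pics/s12.png

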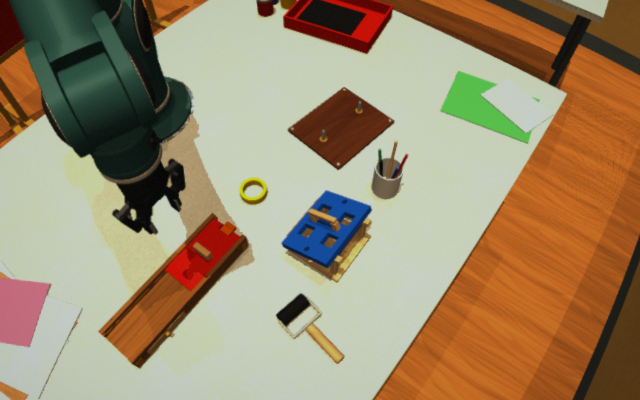

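The wrist view shows the lid shut: rib at case y = 86.2, and the tab at (199,172) flat at z ≈ 41.5, its bead past the end wall. The scene view shows the plate lying on the rest, with the tape, pot and roller where they were. I hand in.

```bash
python3 - <<'E'
from cell import ctrl
print(ctrl.hand_in())
E
```

```text
the job is handed in; nothing more can be done
None
```

The job is handed in at 51 s: the plate is on the drying rest against the lip, all four blocks are flat and face up in the case, the lid is clicked shut, and the tape, pot and roller were never touched; no verdict was returned.

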